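Draw the sample tote out of the hatch and dock it on the mixer

ROBOT

A 7-joint arm with a two-finger parallel gripper is mounted at the origin on the work surface. World frame = base frame: x ahead of the robot, y to its left, z up, the work surface at z = 0. Lengths are in m, angles in rad, forces in N, time in s.
With the tool pointing down it reaches from about 0.425 to 0.875 m from the base axis. Payload 8.4 kg.
Tool frame: the origin (TCP) lies at the very end of the fingers, on their centre line; the grasp point (between the pads) lies 19 mm behind it (env.grip_depth is the distance from the TCP to the grasp point, in m); x points along the fingers, y is the direction in which the jaws open and shut, and the axes are right-handed (so a half turn about x gives the same grasp; the last joint's range is limited). The gripper opens to 87 mm and grips with 3 to 60 N. Pads are 19 mm wide; open, the fingers measure 117 mm over their backs; the gripper's body (75 mm by 190 mm) begins 51 mm behind the grasp point.
Start: joints at [-0.099, 0.333, 0.04, 1.465, -0.013, 1.343, -0.059], TCP at [0.65, -0, 0.223] pointing down, gripper open.
Joint ranges: [-2.58, 2.58], [-0.38, 2.09], [-1.3, 1.39], [0.25, 2.4], [-1.5, 4.64], [0.08, 2.09], [-2.65, 2.65]. Speed limits (rad/s): [2.22, 2.22, 2.79, 2.79, 3.14, 3.14, 3.14].

INTERFACE

Orientations are given as a unit quaternion [x, y, z, w].
In Python, from plant import read_state, eyes, job, env gives the robot as it stands.
- The arm moves only by the tool send_rows, never from a script. Its argument "rows" is a list of rows, each a list of 5 numbers: the opening, from 0 (shut) to 1 (fully open), then the shift along the tool's x, y, z as a fraction of full scale, then the turn about the tool's x as a fraction of full scale. In form: [[claw, tx, ty, tz, turn], ...]. A call has 1 to 20 rows; each row is the pose to reach, as a shift and turn from the pose commanded when the call began, along the tool's axes at that moment; what a row does not reach only later rows make up. Full scale, the value 1, is 1 m for a shift and pi/2 rad for a turn. A row lasts 1/10 s, in which the tool goes at most 50 mm and 8.59 degrees, less where a joint would pass 70% of its speed; a pose out of reach is approached as far as the arm can. A call with a number of a shift or a turn outside -1 to 1 is refused whole. A call with a gripper value outside its range is refused whole. The fingers move at their own pace and stop on an object; "grip_force" is the grip in N (left out, the last holds). Time passes only in rows, so rows that repeat a pose let the fingers close. It gives the time, the measured TCP pose, the force and the opening at its end, in the units of the state.
- read_state(): the state, without advancing time (a new reading comes with each control period).
- eyes.get_image(name): name is "scene" or "side" or "wrist"; returns (picture, depth): 384x512x3 uint8, blue, green, red; 384x512 float32, m along the optical axis (not along the pixel's ray), 0 where there is no reading.
- eyes.get_calibration(name): a dict with "fx", "fy", "cx", "cy" (pixels), "world_from_camera" (4x4, takes a point from camera to world coordinates); the wrist camera has in their place "T_tool_cam" (4x4, takes a point from camera to tool coordinates, whose origin is the TCP and whose axes are the tool frame's). Camera axes: x right, y down, z forward; pixel columns grow to the right and rows downward; lengths in m; the calibration is good to about 2 mm. A picture is of the moment at which its call begins: read the wrist's pose just before it. get_calibration takes no time and is no camera call.
- job.hand_in(): hands the job in, once; it reports no verdict.
The state is a dict: "time_s": time; "qpos": joint angles; "dq": joint speeds; "joint_torque": joint torques, N m; "position": TCP position; "eef_rot": TCP orientation; "ft_force": force on the tool from outside, world axes, zero at the start; "moment": the same for the moment, N m; "grip_width": finger opening in m.
Only numpy, scipy, OpenCV 4.12 (cv2) and the standard library are available. Lean on these libraries where they do the work, as an engineer would, in place of code of your own. Each camera call takes 0.05 s, during which the arm holds its last target.

TASK

A tote of blood tubes has come in under the clear splash hood of the sample hatch: reach in under the hood and roll the tote along the roller lane, without lifting it, right up against the yellow end stop. Then lift it off the rollers and lower it, upright and in hand, over the mixer's centre spindle and drive pin at once (the slot at the tote's red end goes over the brass pin) until it sits flat on the mixer's table, and let go. Don't knock the hood, and leave everything else on the bench where it is.

Things in the scene. Friction and masses are not known exactly. Their poses are not given: they have to be found in the camera images.
- tote_center (a point): Sample tote: white open rack box, 96 mm wide (x), 140 long (y), 118 tall, 0.4 to 0.75 kg, ten tubes in it. Point: its centre, half-way up (59 mm above the underside). z is up, -y points to its red end (the other walls are white). It starts on the rollers, red end towards the stop, square to the lane (3 mm play each side), the red end from 28 mm in front of the hood's front edge to 2 mm behind it.
- tote_bar (a point): Middle of the tote's handle bar, 53 mm straight above tote_center; axes of the tote. The grey bar, 16 mm wide (x) and 12 mm high, runs straight along y over the tote's whole 140 mm, with a post 16 mm wide and 8 mm thick under each end. Under the bar 36 mm are free down to the tube caps. The tote balances when held here.
- tote_slot (a point): Centre of the slot in the tote's 6 mm thick floor, on the underside at the red end: 45 mm towards the tote's -y from its centre, 59 mm below tote_center. 13.5 mm wide in x, 19 mm long in y. The floor's other opening is a round hole of 20 mm diameter straight below tote_center. Axes of the tote.
- lane_stop (a point): Middle of the face of the end stop (yellow plate, black rubber buffer) of the roller lane, at the height of the rollers' tops, 60 mm above the bench. The level lane runs from here along this frame's +y; z is up, x across. A tote against the stop has its centre 70 mm along +y and 59 mm up from here. The stop's plate rises 27 mm above the rollers.
- hatch: The hatch with its roller lane, fixed; origin on the bench below hood_edge, axes as lane_stop. Steel rollers 25 mm thick, 32 mm apart, turn freely (under 1 N moves the tote), from 20 to 370 mm along +y from the stop. Guides 103 mm apart rise 15 mm above the rollers. The white hatch frame, 323 mm tall, stands across the lane 194 to 228 mm along +y from this origin, x -115 to 175 mm.
- hood_edge (a point): Middle of the hood's front lower edge, 260 mm above the bench, 195 mm along the lane from the stop's face; axes as lane_stop. The hood reaches from here 200 mm along +y and 105 mm to each side. The bar of a tote on the rollers is 88 mm below it: an upright gripper cannot reach the bar there; one leaned back towards the stop by some 40 degrees can take the bar near the red end.
- hood: The splash hood: a level sheet of clear acrylic, 5 mm thick, with an 11 mm high aluminium trim along its front edge, fixed over the far half of the lane; its origin lies on the bench below hood_edge.
- mixer_spindle (a point): Orbital mixer: fixed white housing, 140 x 140 mm, with a dark steel table 112 (x) by 152 mm (y), its upper face 70 mm above the bench. Point: on that face at the foot of the steel centre spindle, 14 mm in diameter, 26 mm tall, its top 10 mm tapered to 5.6 mm. z is up, -y points to the drive pin. A seated tote has its centre 59 mm above this point and the same axes.
- mixer_pin (a point): Foot of the mixer's brass drive pin, on the table's face 45 mm from the spindle towards the mixer's -y: 8 mm in diameter, 16 mm tall, its top 6 mm tapered to 2.8 mm.
- tote: The same tote, origin at the centre of its underside, 59 mm below tote_center.
- balance: Bystander: fixed grey bench balance with a round steel pan, 165 x 150 mm, 60 mm tall, origin under its centre.
- calculator: Bystander, to be left alone: the black desk calculator with blue keys, 105 x 150 x 24 mm, origin at the centre of its underside.
- slide_box: Bystander, to be left alone: the blue slide box, 92 x 177 x 35 mm, origin at the centre of its underside.
- tip_box: Bystander, to be left alone: the white box with the yellow lid, 88 x 125 x 64 mm, origin at the centre of its underside.
- reagent: Bystander, to be left alone: the amber reagent bottle, 60 mm across, 135 mm tall, origin at the centre of its underside.
- jar: Bystander, to be left alone: the clear jar with the blue cap, 68 mm across, 85 mm tall, origin at the centre of its underside.
- tube_rack: Bystander, to be left alone: the green tube rack, 55 x 160 mm, 74 mm tall with its red-capped tubes, origin at the centre of its underside.
Not all that is in view belongs to the job. Leave any blue look-alike of the part that bears mixer_spindle alone.

How it is judged:
By the outcome, as a careful person would: the job done as asked, in the order asked, and still so for the second after the job is handed in, with the robot touching nothing.
It also fails if it takes over 72 s, if anything falls off the work surface, if the arm or the gripper's body presses on something with over 40 N, if the wrist force passes 120 N, or if a joint passes its speed limit or range.

## Working session

There is one attempt and no reset: what is moved stays moved. The work goes in short steps, Python scripts to look and compute and a tool call to move; the robot and the scene stay as the last step left them, time stands still between calls to the robot, and variables do not carry over. Pictures are saved under pics/ and viewed, and the job is handed in when it is done.

Besides the shell and the picture viewer there is one more tool, called as name(argument=value, ...) on one line, values as JSON. send_rows: Moves the arm, as the interface text tells. Its arguments: {"type":"object","properties":{"rows":{"type":"array"},"grip_force":{"type":"number"}},"required":["rows"]}

```bash
ls; mkdir -p pics
python3 - <<'E'
from plant import read_state, eyes, job, env
import cv2,numpy as np
print(read_state()); print(env, [a for a in dir(env) if a[0]!='_'])
for n in ["scene","side","wrist"]:
    im,d=eyes.get_image(n); cv2.imwrite(f"pics/{n}0.png",im); np.save(f"pics/{n}0.npy",d)
    c=eyes.get_calibration(n); print(n,{k:(np.round(v,4).tolist() if hasattr(v,'shape') else v) for k,v in c.items()})
E
```

```text
pics
{'time_s': 0.0, 'qpos': array([-0.09919599,  0.33391312,  0.03984218,  1.46626106, -0.01342937,
        1.343297  , -0.05848947]), 'dq': array([-0.00061275, -0.00085783, -0.00245784, -0.00029911, -0.00036358,
       -0.00026764, -0.00066165]), 'joint_torque': array([ 1.06989024e-03, -6.56351209e+01,  1.33598529e+00, -4.03798449e+01,
       -5.97442500e-02,  4.47441044e-02,  1.62792835e-04]), 'position': array([ 6.49534037e-01, -1.64969801e-06,  2.21662393e-01]), 'eef_rot': array([-0.49957609, -0.50038818,  0.50041725, -0.49961783]), 'ft_force': array([0.02332962, 1.18174452, 0.08958638]), 'moment': array([-0.04155948, -0.00493329,  0.00041947]), 'grip_width': 0.08701712461380717}
<Robot object at 0x7fd05237ba10> ['IKError', 'grip_depth']
scene {'fx': 363.0276877822156, 'fy': 363.0276877822156, 'cx': 253.78176337462125, 'cy': 191.86415945660488, 'world_from_camera': [[-0.1561, 0.8274, -0.5395, 1.1194], [0.9877, 0.1306, -0.0856, 0.0725], [-0.0004, -0.5462, -0.8376, 1.0454], [0.0, 0.0, 0.0, 1.0]]}
side {'fx': 352.5130201816056, 'fy': 352.5130201816056, 'cx': 258.27515344882255, 'cy': 184.29288724024966, 'world_from_camera': [[0.9992, -0.0163, 0.0368, 0.474], [-0.0388, -0.6325, 0.7736, -0.8738], [0.0107, -0.7744, -0.6326, 0.8708], [0.0, 0.0, 0.0, 1.0]]}
wrist {'fx': 301.63765334069694, 'fy': 301.63765334069694, 'cx': 262.8180395831116, 'cy': 195.4957811676172, 'T_tool_cam': [[-0.0007, -0.29, 0.957, -0.1618], [1.0, -0.0002, 0.0007, -0.0001], [0.0, 0.957, 0.29, -0.0805], [0.0, 0.0, 0.0, 1.0]]}
```

View pics/scene0.png

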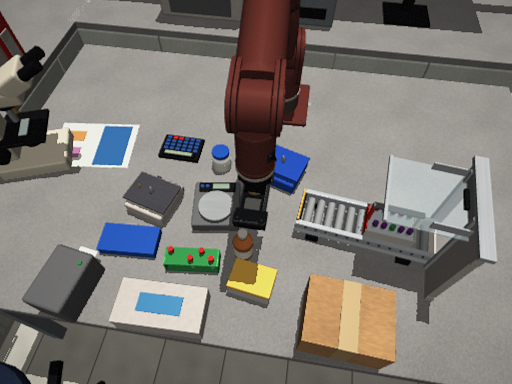

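View pics/side0.png

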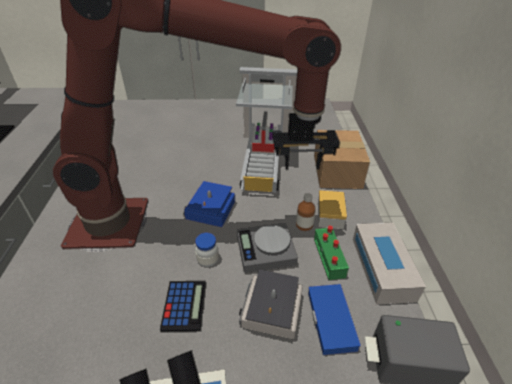

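View pics/wrist0.png

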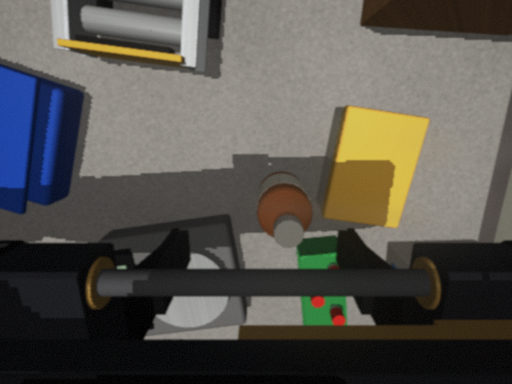

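Run:
```python
import cv2
im=cv2.imread('pics/scene0.png'); a=cv2.resize(im[140:290,285:505],None,fx=3.6,fy=3.6,interpolation=cv2.INTER_CUBIC); cv2.imwrite('pics/c1.png',a)
im=cv2.imread('pics/side0.png'); a=cv2.resize(im[60:210,220:345],None,fx=4,fy=4,interpolation=cv2.INTER_CUBIC); cv2.imwrite('pics/c2.png',a)
im=cv2.imread('pics/side0.png'); b=cv2.resize(im[170:345,180:320],None,fx=3,fy=3,interpolation=cv2.INTER_CUBIC)
cv2.imwrite('pics/c3.png',b)
```

```text
(no output)
```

View pics/c1.png

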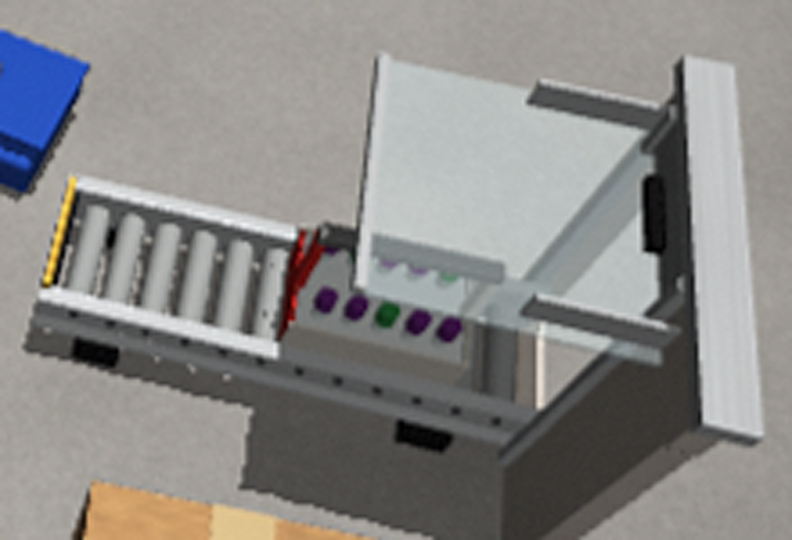

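View pics/c2.png

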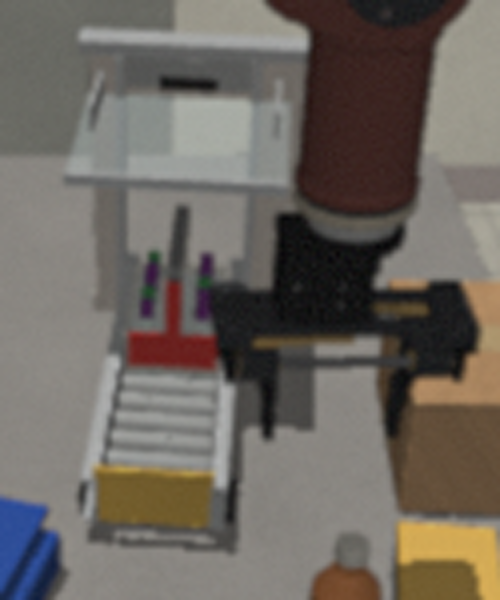

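View pics/c3.png

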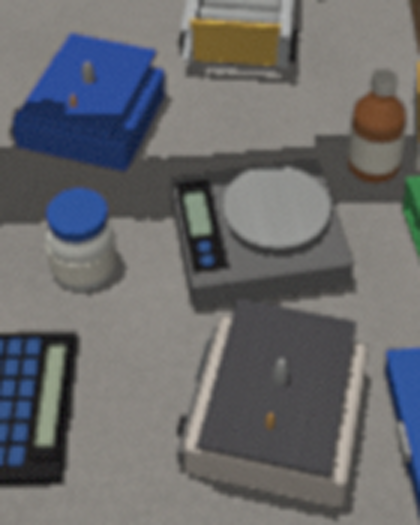

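```bash
cat > h.py <<'E'
import cv2,numpy as np
from plant import read_state, eyes, job, env
from scipy.spatial.transform import Rotation as R
def cal(n,st=None):
    c=eyes.get_calibration(n)
    if 'world_from_camera' in c: T=np.array(c['world_from_camera'])
    else:
        W=np.eye(4); W[:3,:3]=R.from_quat(st['eef_rot']).as_matrix(); W[:3,3]=st['position']; T=W@np.array(c['T_tool_cam'])
    return c,T
def ray(n,u,v,st=None):
    c,T=cal(n,st); d=T[:3,:3]@np.array([(u-c['cx'])/c['fx'],(v-c['cy'])/c['fy'],1.]); return T[:3,3],d
def onz(n,u,v,z,st=None):
    o,d=ray(n,u,v,st); return o+d*(z-o[2])/d[2]
def tri(a,b):
    A=np.zeros((3,3));y=np.zeros(3)
    for o,d in (a,b):
        d=d/np.linalg.norm(d);P=np.eye(3)-np.outer(d,d);A+=P;y+=P@o
    p=np.linalg.solve(A,y); 
    res=[np.linalg.norm(np.cross(p-o,d/np.linalg.norm(d))) for o,d in (a,b)]
    return p,res
def proj(n,p,st=None):
    c,T=cal(n,st); q=np.linalg.inv(T)@np.append(p,1); return np.array([c['cx']+c['fx']*q[0]/q[2],c['cy']+c['fy']*q[1]/q[2]])
def blobs(im,lo,hi,mina=4,roi=None):
    m=cv2.inRange(cv2.cvtColor(im,cv2.COLOR_BGR2HSV),lo,hi)
    if roi: 
        k=np.zeros_like(m);x0,y0,x1,y1=roi;k[y0:y1,x0:x1]=1;m*=k
    n,l,s,ce=cv2.connectedComponentsWithStats(m)
    return [(s[i].tolist(),np.round(ce[i],1).tolist(),l==i) for i in range(1,n) if s[i,4]>=mina]
E
python3 - <<'E'
from h import *
for n,r1,r2 in (('scene',(290,180,350,250),(350,180,410,260)),('side',(235,150,300,200),(240,90,300,170))):
    im=cv2.imread(f'pics/{n}0.png')
    for s,c,m in blobs(im,(15,120,80),(35,255,255),4,r1):
        r=cv2.minAreaRect(np.argwhere(m)[:,::-1].astype(np.float32)); print(n,'yellow',s,c,np.round(cv2.boxPoints(r),1).tolist())
    for s,c,m in list(blobs(im,(0,120,60),(8,255,255),4,r2))+list(blobs(im,(172,120,60),(180,255,255),4,r2)): print(n,'red',s,c)
im=cv2.imread('pics/scene0.png');cv2.imwrite('pics/d1.png',cv2.resize(im[180:230,110:200],None,fx=8,fy=8,interpolation=cv2.INTER_NEAREST))
cv2.imwrite('pics/d3.png',cv2.resize(im[180:265,290:400],None,fx=7,fy=7,interpolation=cv2.INTER_NEAREST))
im=cv2.imread('pics/side0.png');cv2.imwrite('pics/d2.png',cv2.resize(im[265:340,235:310],None,fx=8,fy=8,interpolation=cv2.INTER_NEAREST))
cv2.imwrite('pics/d4.png',cv2.resize(im[95:195,230:310],None,fx=6,fy=6,interpolation=cv2.INTER_NEAREST))
E
```

```text
scene yellow [297, 189, 9, 31, 77] [301.3, 204.2] [[296.29998779296875, 218.60000610351562], [304.1000061035156, 188.8000030517578], [306.5, 189.39999389648438], [298.70001220703125, 219.1999969482422]]
scene red [365, 204, 10, 25, 80] [368.9, 214.1]
side yellow [244, 177, 29, 15, 366] [258.1, 183.6] [[243.1999969482422, 189.39999389648438], [244.10000610351562, 176.10000610351562], [272.1000061035156, 177.89999389648438], [271.20001220703125, 191.3000030517578]]
side red [252, 130, 23, 22, 215] [262.6, 145.1]
```

View pics/d1.png

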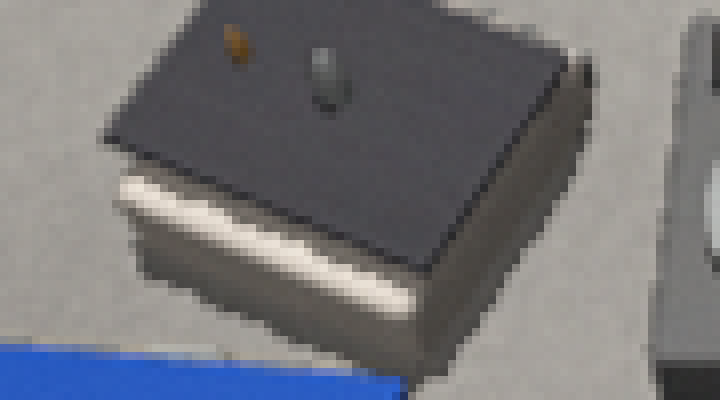

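View pics/d2.png

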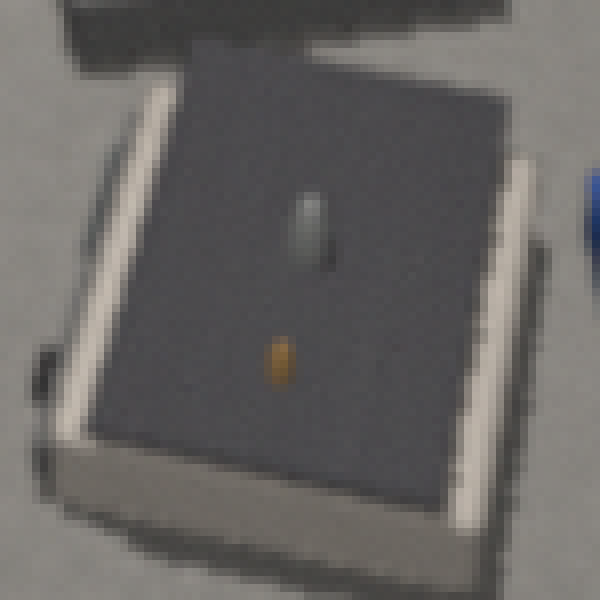

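View pics/d3.png

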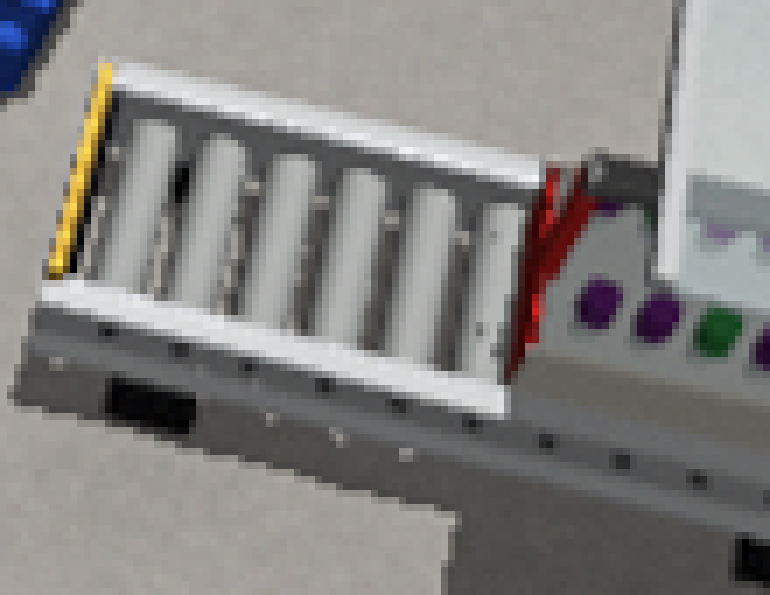

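View pics/d4.png

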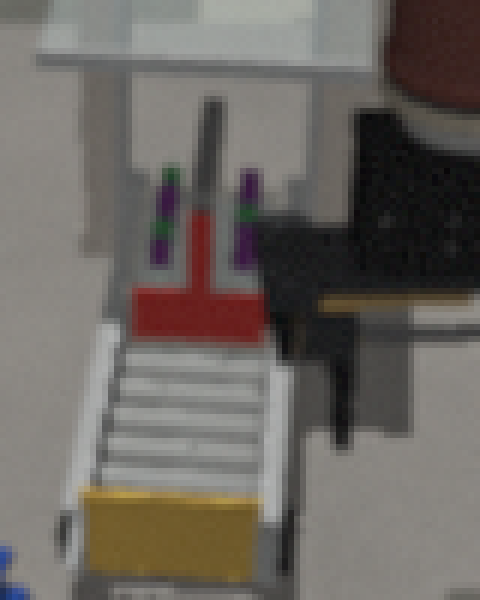

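Run:
```python
from h import *
f=lambda x,y:(290+x/7-.5,180+y/7-.5)
P=lambda n,p,z:np.round(onz(n,*p,z)*1000,1)
print('guideU',P('scene',f(115,72),.075),P('scene',f(540,172),.075))
print('guideL',P('scene',f(45,292),.075),P('scene',f(508,402),.075))
print('yellow top',P('scene',f(106,66),.087),P('scene',f(58,276),.087))
g=lambda x,y:(230+x/6-.5,95+y/6-.5)
print('yellow top side',P('side',g(80,490),.087),P('side',g(262,498),.087))
print('bar red end top: scene',P('scene',f(586,182),.178),'side',P('side',g(200,211),.178),)
print('hood trim side view ends',P('side',g(35,62),.262),P('side',g(375,70),.262))
print('trim scene lower end', P('scene',f(670,278),.265), 'upper', P('scene',(285+380/3.6,140+55/3.6),.265))
d=np.load('pics/scene0.npy')
# mixer
s=lambda x,y:(110+x/8-.5,180+y/8-.5); t=lambda x,y:(235+x/8-.5,265+y/8-.5)
print('pin tip', P('scene',s(230,30),.086),P('side',t(281,342),.086)); print('pin base',P('scene',s(241,63),.07),P('side',t(283,382),.07))
print('sp tip', P('scene',s(322,52),.096),P('side',t(311,196),.096)); print('sp base',P('scene',s(332,106),.07),P('side',t(317,266),.07))
for c in ((105,138),(425,270),(570,55)): print('tblcorner',P('scene',s(*c),.07))
for c in ((88,435),(448,512),(510,98),(190,42)): print('tblcorner side',P('side',t(*c),.07))
```

```text
guideU [460.5 137.1  75. ] [484.4 328.6  75. ]
guideL [579.4 116.1  75. ] [601.4 313.9  75. ]
yellow top [466. 132.  87.] [577.4 120.4  87. ]
yellow top side [465.7 132.5  87. ] [574.8 121.9  87. ]
bar red end top: scene [553.7 319.4 178. ] side [544.7 303.8 178. ]
hood trim side view ends [441.5 345.3 262. ] [654.1 330.7 262. ]
trim scene lower end [645.5 322.8 265. ] upper [439.7 345.1 265. ]
pin tip [ 526.6 -396.4   86. ] [ 529.1 -394.    86. ]
pin base [ 531.6 -394.5   70. ] [ 530. -398.   70.]
sp tip [ 537.2 -352.2   96. ] [ 541.2 -348.9   96. ]
sp base [ 545.8 -351.8   70. ] [ 543.5 -357.5   70. ]
tblcorner [ 574.5 -436.3   70. ]
tblcorner [ 613. -293.   70.]
tblcorner [ 507.1 -264.2   70. ]
tblcorner side [ 469.2 -413.7   70. ]
tblcorner side [ 576.6 -442.1   70. ]
tblcorner side [ 614.  -294.9   70. ]
tblcorner side [ 506.  -268.3   70. ]
```

Run:
```python
from h import *
f=lambda x,y:(290+x/7-.5,180+y/7-.5); g=lambda x,y:(230+x/6-.5,95+y/6-.5)
P=lambda n,p,z:np.round(onz(n,*p,z)*1000,1)
for z in (.166,.172,.178): print(z,P('side',g(201,211),z),P('scene',f(584,178),z))
for z in (.06,.063): print(P('side',g(132,337),z),P('side',g(263,343),z))
p,r=tri(ray('side',*g(201,211)),ray('scene',*f(586,182)));print(p,r)
d=np.load('pics/scene0.npy');
for (x,y) in [(600,178),(590,185),(572,200),(560,230),(640,185),(675,180),(545,200),(530,320)]:
    u,v=f(x,y); z=d[int(round(v)),int(round(u))]; o,dd=ray('scene',u,v); print((x,y),np.round((o+dd*z)*1000,1))
d=np.load('pics/side0.npy')
for (x,y) in [(200,225),(200,240),(200,300),(208,190),(209,150),(213,105),(100,60),(300,65)]:
    u,v=g(x,y); z=d[int(round(v)),int(round(u))]; o,dd=ray('side',u,v); print('side',(x,y),np.round((o+dd*z)*1000,1))
```

```text
0.166 [546.6 324.2 166. ] [544.  322.1 166. ]
0.172 [545.9 314.  172. ] [548.  320.3 172. ]
0.178 [545.3 303.8 178. ] [551.9 318.6 178. ]
[501.8 336.9  60. ] [591.2 327.5  60. ]
[501.7 332.4  63. ] [590.8 323.1  63. ]
[0.54645409 0.3225354  0.16696111] [np.float64(7.855697661410211e-07), np.float64(7.85569766121108e-07)]
(600, 178) [552.2 324.3 180. ]
(590, 185) [550.7 322.8 171.6]
(572, 200) [548.5 320.  155.4]
(560, 230) [553.6 319.3 139.6]
(640, 185) [551.9 340.5 178.3]
(675, 180) [608.4 324.2 270.8]
(545, 200) [511.1 325.4  94.3]
(530, 320) [574.4 317.2  99.1]
side (200, 225) [545.6 316.4 160.1]
side (200, 240) [546.  319.7 146.9]
side (200, 300) [547.1 322.6  98.6]
side (208, 190) [551.4 333.4 176.2]
side (209, 150) [554.7 384.6 177.2]
side (213, 105) [560.6 446.1 178.2]
side (100, 60) [482.2 334.7 268.3]
side (300, 65) [606.2 325.1 268.6]
```

send_rows(rows=[[1,-0.2,0,0,0],[1,-0.4,0,0,0],[1,-0.6,0,0,0],[1,-0.8,0,0,0],[1,-0.8,0,0,0],[1,-0.8,0,0,0],[1,-0.8,0,0,0],[1,-0.8,0,0,0],[1,-0.8,0,0,0],[1,-0.8,0,0,0],[1,-0.8,0,0,0],[1,-0.8,0,0,0],[1,-0.8,0,0,0],[1,-0.8,0,0,0]])

```text
time_s: 1.55
position: [0.5806, 0.0003, 0.622]
eef_rot: [0.516, 0.484, -0.484, 0.516]
ft_force: [0.8, -1.0, 0.4]
grip_width: 0.0871
```

Run:
```python
from h import *
s=read_state();print(s['time_s'],np.round(s['qpos'],3),np.round(s['dq'],3),np.round(s['position'],4));print(np.round(R.from_quat(s['eef_rot']).as_matrix(),3))
```

```text
1.55 [-0.335  0.292  0.44   0.718 -0.149  2.089  0.006] [ 0.022 -0.126 -0.173  0.117  0.132 -0.002 -0.057] [5.806e-01 3.000e-04 6.220e-01]
[[ 0.064  0.998  0.   ]
 [ 0.001  0.    -1.   ]
 [-0.998  0.064 -0.001]]
```

send_rows(rows=[[1,0,0,0,0],[1,0,0,0,0],[1,0,0,0,0]])

```text
time_s: 1.85
position: [0.5817, 0.0003, 0.6213]
eef_rot: [0.516, 0.484, -0.484, 0.515]
ft_force: [0.5, -0.2, -0.6]
grip_width: 0.0873
```

Run:
```python
from h import *
s=read_state();print(s['time_s'],np.round(s['qpos'],3),np.round(s['dq'],3),np.round(s['position'],4));print(np.round(R.from_quat(s['eef_rot']).as_matrix(),3))
```

```text
1.85 [-0.334  0.295  0.439  0.716 -0.15   2.089  0.006] [-0.002  0.002  0.003 -0.002 -0.     0.002  0.001] [5.817e-01 3.000e-04 6.213e-01]
[[ 0.063  0.998  0.   ]
 [ 0.001  0.    -1.   ]
 [-0.998  0.063 -0.001]]
```

```bash
cat > kin.py <<'E'
import numpy as np
from scipy.spatial.transform import Rotation as R
from scipy.optimize import least_squares
LO=np.array([-2.58,-0.38,-1.3,0.25,-1.5,0.08,-2.65]);HI=np.array([2.58,2.09,1.39,2.4,4.64,2.09,2.65])
def fk(q,L):
    Rm=R.identity();p=np.array([0,0,L[0]])
    ax='zyzyzyz'
    Rm=R.from_euler('z',q[0])*R.from_euler('y',q[1])*R.from_euler('z',q[2]); p=p+Rm.apply([L[4],0,L[1]])
    Rm=Rm*R.from_euler('y',q[3])*R.from_euler('z',q[4]); p=p+Rm.apply([L[5],0,L[2]])
    Rm=Rm*R.from_euler('y',q[5])*R.from_euler('z',q[6]); p=p+Rm.apply([0,0,L[3]])
    return p,Rm
E
python3 - <<'E'
from kin import *
q=np.array([[-0.09919599,0.33391312,0.03984218,1.46626106,-0.01342937,1.343297,-0.05848947],[-0.334,0.295,0.439,0.716,-0.15,2.089,0.006]])
p=np.array([[.649534,0,.221662],[.5817,.0003,.6213]])
f=lambda L:np.concatenate([fk(q[i],np.append(L,[0,0]))[0]-p[i] for i in range(2)])
for s in ([.3,.4,.4,.3],[.4,.4,.5,.4]):
    r=least_squares(f,s);print(r.x,r.fun)
print(fk(q[0],np.append(r.x,[0,0]))[1].as_matrix().round(3));print(fk(q[1],np.append(r.x,[0,0]))[1].as_matrix().round(3))
E
```

```text
[0.55433033 0.33414854 0.54416077 0.53869795] [-0.01239159 -0.04179535 -0.01392238 -0.00117491 -0.02979567  0.01392238]
[0.55433037 0.33414854 0.54416077 0.538698  ] [-0.0123916  -0.04179535 -0.01392238 -0.00117491 -0.02979567  0.01392238]
[[-1.     0.    -0.002]
 [ 0.     1.     0.   ]
 [ 0.002  0.    -1.   ]]
[[-0.998  0.001  0.063]
 [ 0.     1.    -0.001]
 [-0.063 -0.001 -0.998]]
```

send_rows(rows=[[1,0,-0.2,-0.25,0.073],[1,0,-0.2,-0.25,0.073],[1,0,-0.2,-0.25,0.073],[1,0,-0.2,-0.25,0.073],[1,0,-0.2,-0.25,0.073],[1,0,-0.2,-0.25,0.073],[1,0,-0.2,-0.25,0.073],[1,0,-0.2,-0.25,0.073]])

```text
time_s: 2.65
position: [0.3798, 0.2531, 0.6087]
eef_rot: [0.543, 0.457, -0.509, 0.487]
ft_force: [0.8, -0.3, -0.2]
grip_width: 0.0871
```

```bash
cat > log.py <<'E'
from h import *
import json
s=read_state()
with open('samples.txt','a') as f: f.write(json.dumps([s['time_s'],s['qpos'].tolist(),s['position'].tolist(),s['eef_rot'].tolist()])+'\n')
print(s['time_s'],'q',np.round(s['qpos'],3),'p',np.round(s['position'],4),'grip',round(s['grip_width'],4),'F',np.round(s['ft_force'],1));print(np.round(R.from_quat(s['eef_rot']).as_matrix(),3))
E
python3 log.py
```

```text
2.65 q [-0.867 -0.016  0.145  1.076  0.049  2.033 -0.808] p [0.3798 0.2531 0.6087] grip 0.0871 F [ 0.8 -0.3 -0.2]
[[ 0.063  0.992 -0.108]
 [ 0.001 -0.108 -0.994]
 [-0.998  0.063 -0.008]]
```

send_rows(rows=[[1,0,-0.3,-0.35,0],[1,0,-0.3,-0.35,0],[1,0,-0.3,-0.35,0],[1,0,-0.3,-0.35,0],[1,0,-0.3,-0.35,0],[1,0,-0.3,-0.35,0],[1,0,-0.3,-0.35,0],[1,0,-0.3,-0.35,0],[1,0,-0.3,-0.35,0],[1,0,-0.3,-0.35,0],[1,0,-0.3,-0.35,0],[1,0,-0.3,-0.35,0]])

```text
time_s: 3.85
position: [0.1229, 0.6296, 0.5802]
eef_rot: [0.548, 0.457, -0.506, 0.484]
ft_force: [0.2, -0.4, 0.2]
grip_width: 0.0868
```

```bash
python3 log.py
```

```text
3.85 q [-1.687  0.443  0.453  0.614 -0.145  2.089 -1.462] p [0.1229 0.6296 0.5802] grip 0.0868 F [ 0.2 -0.4  0.2]
[[ 0.069  0.991 -0.112]
 [ 0.011 -0.113 -0.994]
 [-0.998  0.067 -0.018]]
```

```bash
cat > fit.py <<'E'
import json,itertools
from kin import *
S=[[0,[-0.09919599,0.33391312,0.03984218,1.46626106,-0.01342937,1.343297,-0.05848947],[.649534,0,.221662],[-0.49957609,-0.50038818,0.50041725,-0.49961783]]]
S+=[json.loads(l) for l in open('samples.txt')]
best=[]
def rots(q,sg):
    a='zyzyzyz';Rs=[];r=R.identity()
    for i in range(7):
        r=r*R.from_euler(a[i],sg[i]*q[i]);Rs.append(r)
    return Rs
for sg in itertools.product((1,-1),repeat=7):
    A=[rots(s[1],sg)[-1].inv()*R.from_quat(s[3]) for s in S]
    e=max((A[0].inv()*a).magnitude() for a in A); best.append((e,sg))
best.sort();print(best[:4])
sg=best[0][1]
# positions: base + sum R_i d_i, linear in d
rows=[];y=[]
for s in S:
    Rs=rots(s[1],sg); M=np.hstack([np.eye(3)]+[r.as_matrix() for r in Rs]); rows.append(M);y.append(s[2])
M=np.vstack(rows);y=np.hstack(y)
lam=1e-4
x=np.linalg.solve(M.T@M+lam**2*np.eye(M.shape[1]),M.T@y); print(np.abs(M@x-y).max());print(x.reshape(-1,3).round(3))
for sg in [b[1] for b in best[:4]]: print((rots(S[0][1],sg)[-1].inv()*R.from_quat(S[0][3])).as_matrix().round(3))
E
python3 fit.py
```

```text
[(1.2295686558030933e-08, (-1, 1, -1, 1, -1, 1, -1)), (0.1428912357281519, (-1, -1, -1, -1, -1, -1, -1)), (0.22684415741154434, (1, 1, 1, 1, 1, 1, 1)), (0.2650736459304136, (1, -1, 1, -1, 1, -1, 1))]
8.006797558302026e-09
[[-0.03   0.015 -0.024]
 [-0.011 -0.045 -0.024]
 [ 0.005 -0.045  0.206]
 [-0.02   0.018  0.206]
 [-0.058  0.018  0.257]
 [ 0.022 -0.008  0.257]
 [-0.019 -0.008  0.021]
 [-0.034  0.011  0.021]]
[[-0. -1. -0.]
 [-0.  0. -1.]
 [ 1. -0. -0.]]
[[ 0.003 -1.    -0.   ]
 [-0.    -0.    -1.   ]
 [ 1.     0.003 -0.   ]]
[[-0. -1. -0.]
 [-0.  0. -1.]
 [ 1. -0. -0.]]
[[ 0.003 -1.    -0.   ]
 [-0.     0.    -1.   ]
 [ 1.     0.003  0.   ]]
```

```bash
cat >> fit.py <<'E'
print('--- sparse')
sg=best[0][1]
def cols(names):
    return [3*n+{'x':0,'y':1,'z':2}[a] for n,a in names]
for nm in ([(0,'z'),(3,'z'),(5,'z'),(7,'z')],[(0,'z'),(3,'z'),(5,'z'),(7,'z'),(3,'x'),(5,'x')],[(0,'z'),(3,'z'),(5,'z'),(7,'z'),(0,'x'),(1,'x'),(3,'x'),(5,'x')]):
    c=cols(nm); x,_,rk,_=np.linalg.lstsq(M[:,c],y,rcond=None); print(nm,x.round(4),np.abs(M[:,c]@x-y).max(),rk)
E
python3 fit.py | sed -n '/sparse/,$p'
```

```text
--- sparse
[(0, 'z'), (3, 'z'), (5, 'z'), (7, 'z')] [0.9063 0.509  0.4851 1.0465] 0.044069270965690396 4
[(0, 'z'), (3, 'z'), (5, 'z'), (7, 'z'), (3, 'x'), (5, 'x')] [ 1.1053  0.5362  0.5129  1.3169 -0.0338 -0.0334] 0.045141368605011105 6
[(0, 'z'), (3, 'z'), (5, 'z'), (7, 'z'), (0, 'x'), (1, 'x'), (3, 'x'), (5, 'x')] [-8.8983e+00  5.6250e-01  3.9810e-01 -9.5621e+00  5.6260e-01 -2.9060e-01
 -4.2000e-03  9.0840e-01] 0.0014248215733648206 8
```

```bash
cat >> fit.py <<'E'
print('--- sp2')
for nm in ([(0,'z'),(3,'z'),(5,'z'),(7,'z'),(2,'y'),(4,'y'),(6,'y')],[(0,'z'),(3,'z'),(5,'z'),(7,'z'),(2,'y'),(4,'y'),(6,'y'),(7,'x'),(7,'y')],[(0,'z'),(3,'z'),(5,'z'),(7,'z'),(2,'y'),(4,'y'),(6,'y'),(4,'x'),(6,'x')],[(0,'z'),(3,'z'),(5,'z'),(7,'z'),(2,'y'),(4,'y'),(6,'y'),(3,'x'),(4,'x'),(6,'x')]):
    c=cols(nm); x,_,rk,sv=np.linalg.lstsq(M[:,c],y,rcond=None); print(nm,x.round(4),np.abs(M[:,c]@x-y).max(),rk,sv.min())
E
python3 fit.py | sed -n '/sp2/,$p'
```

```text
--- sp2
[(0, 'z'), (3, 'z'), (5, 'z'), (7, 'z'), (2, 'y'), (4, 'y'), (6, 'y')] [ 2.508e-01  4.830e-01  5.031e-01  3.715e-01 -2.200e-02 -2.210e-02
 -4.000e-04] 3.072115275504217e-07 7 0.03166586790737889
[(0, 'z'), (3, 'z'), (5, 'z'), (7, 'z'), (2, 'y'), (4, 'y'), (6, 'y'), (7, 'x'), (7, 'y')] [ 2.509e-01  4.830e-01  5.031e-01  3.715e-01 -2.200e-02 -2.210e-02
 -4.000e-04  0.000e+00 -0.000e+00] 3.3306690738754696e-16 9 0.0087830118409882
[(0, 'z'), (3, 'z'), (5, 'z'), (7, 'z'), (2, 'y'), (4, 'y'), (6, 'y'), (4, 'x'), (6, 'x')] [ 2.508e-01  4.830e-01  5.031e-01  3.715e-01 -2.200e-02 -2.210e-02
 -3.000e-04 -0.000e+00  0.000e+00] 5.551115123125783e-16 9 0.015731867719332857
[(0, 'z'), (3, 'z'), (5, 'z'), (7, 'z'), (2, 'y'), (4, 'y'), (6, 'y'), (3, 'x'), (4, 'x'), (6, 'x')] [ 0.2508  0.4718  0.5066  0.3646 -0.0095  0.0287 -0.0635 -0.0182  0.0007
 -0.0182] 5.551115123125783e-16 9 0.016918851105626645
```

```bash
cat > kin.py <<'E'
import numpy as np
from scipy.spatial.transform import Rotation as R
from scipy.optimize import least_squares
LO=np.array([-2.58,-0.38,-1.3,0.25,-1.5,0.08,-2.65]);HI=np.array([2.58,2.09,1.39,2.4,4.64,2.09,2.65])
SG=[-1,1,-1,1,-1,1,-1]
C=np.array([[0,-1,0],[0,0,-1],[1,0,0]],float) # kin -> tool
def fk(q):
    ax='zyzyzyz';r=[];m=np.eye(3)
    for i in range(7):
        a=SG[i]*q[i];c,s=np.cos(a),np.sin(a)
        m=m@(np.array([[c,-s,0],[s,c,0],[0,0,1]]) if ax[i]=='z' else np.array([[c,0,s],[0,1,0],[-s,0,c]]));r.append(m)
    p=np.array([0,0,.2508])+.4830*r[2][:,2]+.5031*r[4][:,2]+.3715*r[6][:,2]-.022*r[1][:,1]-.0221*r[3][:,1]-.0004*r[5][:,1]
    return p,r[6]@C
def ik(p,Rm,q0,w=.3,reg=1e-3,marg=0.0,iters=200):
    def f(q):
        a,b=fk(q); return np.concatenate([a-p,w*R.from_matrix(b@Rm.T).as_rotvec(),reg*(q-q0)])
    s=least_squares(f,np.clip(q0,LO+marg+1e-6,HI-marg-1e-6),bounds=(LO+marg,HI-marg),max_nfev=iters)
    a,b=fk(s.x);return s.x,np.linalg.norm(a-p),np.degrees(R.from_matrix(b@Rm.T).magnitude())
E
cat > t1.py <<'E'
from kin import *
q=np.array([-0.09919599,0.33391312,0.03984218,1.46626106,-0.01342937,1.343297,-0.05848947])
p,Rm=fk(q);print(p)
for w in (.1,.3,.5,1,2,4):
    x,_,_=ik(p+[0,0,.8],Rm,q,w,1e-4);a,b=fk(x);print(w,x.round(3),a.round(3),np.degrees(np.arccos(-b[2,0])).round(1))
# feasibility of goal
y=np.array([.115,.993,0]);y/=np.linalg.norm(y);xl=np.array([y[1],-y[0],0])
rng=np.random.default_rng(0)
for t in (20,30,40,50):
    t=np.radians(t);tx=np.sin(t)*y+np.array([0,0,-np.cos(t)])
    for sgn in (1,-1):
        ty=sgn*xl;Rm=np.stack([tx,ty,np.cross(tx,ty)],1)
        for d in (15,-115):
            g=np.array([.5465,.321,.172])+y*d/1000; pt=g+.019*tx
            best=None
            for k in range(12):
                q0=rng.uniform(LO,HI); r=ik(pt,Rm,q0,reg=1e-5)
                if r[1]<1e-3 and r[2]<.3:
                    m=np.min(np.minimum(r[0]-LO,HI-r[0]))
                    if best is None or m>best[0]: best=(m,r[0])
            print(np.degrees(t).round(),sgn,d,best and (round(best[0],3),best[1].round(2)))
E
python3 t1.py
```

```text
[ 6.49599069e-01 -4.71608124e-05  2.21650910e-01]
0.1 [-0.487  0.293  1.382  0.25  -0.911  1.68   0.064] [ 0.64  -0.     0.994] 60.1
0.3 [-0.416  0.354  1.383  0.25  -0.957  2.063  0.079] [ 0.583 -0.     0.857] 35.2
0.5 [-0.3    0.285  0.489  0.374 -0.221  2.09  -0.007] [ 0.581 -0.     0.781] 23.7
1 [-0.357  0.242  0.447  0.668 -0.133  2.09  -0.005] [ 0.565 -0.     0.671] 9.2
2 [-0.365  0.237  0.433  0.788 -0.117  2.09  -0.005] [ 0.554 -0.     0.62 ] 2.6
4 [-0.366  0.237  0.429  0.822 -0.113  2.09  -0.005] [ 0.551 -0.     0.605] 0.6
20.0 1 15 (np.float64(0.65), array([ 0.08,  0.32, -0.65,  1.73, -0.11,  0.94, -0.58]))
20.0 1 -115 (np.float64(0.523), array([-0.22,  0.16, -0.03,  1.88, -0.38,  1.01, -0.18]))
20.0 -1 15 (np.float64(0.254), array([ 0.35,  0.43, -1.01,  1.72,  0.12,  0.95,  2.4 ]))
20.0 -1 -115 (np.float64(0.022), array([ 0.76,  0.38, -1.19,  1.83,  0.05,  0.99,  2.63]))
30.0 1 15 (np.float64(0.581), array([ 0.19,  0.3 , -0.65,  1.82, -0.36,  0.84, -0.32]))
30.0 1 -115 (np.float64(0.498), array([ 0.55,  0.24, -0.77,  1.9 , -0.41,  0.94, -0.09]))
30.0 -1 15 (np.float64(0.118), array([ 0.57,  0.48, -1.17,  1.8 ,  0.02,  0.82,  2.53]))
30.0 -1 -115 None
40.0 1 15 (np.float64(0.465), array([-0.59,  0.24,  0.33,  1.94, -0.95,  0.93,  0.19]))
40.0 1 -115 (np.float64(0.401), array([-0.42,  0.19,  0.4 ,  2.  , -0.91,  1.07,  0.36]))
40.0 -1 15 (np.float64(0.0), array([ 0.74,  0.6 , -1.3 ,  1.87, -0.03,  0.71,  2.65]))
40.0 -1 -115 (np.float64(0.012), array([-1.01,  0.34,  1.12,  2.02, -1.09,  1.25, -2.64]))
50.0 1 15 (np.float64(0.453), array([ 0.5 ,  0.39, -0.83,  1.95, -0.81,  0.75,  0.21]))
50.0 1 -115 (np.float64(0.418), array([ 0.81,  0.38, -0.88,  1.98, -0.75,  0.93,  0.33]))
50.0 -1 15 (np.float64(0.053), array([-1.03,  0.41,  0.97,  2.02, -1.38,  1.2 , -2.6 ]))
50.0 -1 -115 (np.float64(0.009), array([ 0.2 ,  0.25, -0.19,  2.01, -0.99,  1.06, -2.64]))
```

```bash
cat > t2.py <<'E'
from kin import *
q=np.array([-0.09919599,0.33391312,0.03984218,1.46626106,-0.01342937,1.343297,-0.05848947])
p,Rm=fk(q)
for w in (1.2,1.4,1.6,1.8):
  for up in (.7,.8):
    x,_,_=ik(p+[0,0,up],Rm,q,w,1e-4);a,b=fk(x);print(w,up,x.round(3),a.round(3),np.degrees(np.arccos(-b[2,0])).round(1))
q=np.array([-1.687,0.443,0.453,0.614,-0.145,2.089,-1.462])
for sh in ([-1,0,0],[-1,0,-1],[-.5,0,-1],[0,0,-1],[.5,0,-1],[-1,0,1]):
    x=q;out=[]
    for k in range(4):
        p,Rm=fk(x); x,_,_=ik(p+Rm@np.array(sh),Rm,x,1.5,1e-4); a,b=fk(x); out.append((a.round(2).tolist(),b[:,0].round(2).tolist()))
    print(sh,out,x.round(2))
E
python3 t2.py
```

```text
1.2 0.7 [-0.326  0.268  0.408  0.71  -0.128  2.09  -0.005] [ 0.573 -0.     0.637] 5.2
1.2 0.8 [-0.361  0.239  0.442  0.713 -0.126  2.09  -0.005] [ 0.561 -0.     0.652] 6.7
1.4 0.7 [-0.328  0.267  0.405  0.733 -0.125  2.09  -0.005] [ 0.57  -0.     0.627] 3.9
1.4 0.8 [-0.363  0.238  0.439  0.743 -0.122  2.09  -0.005] [ 0.559 -0.     0.64 ] 5.1
1.6 0.7 [-0.329  0.266  0.404  0.749 -0.123  2.09  -0.005] [ 0.569 -0.     0.621] 3.1
1.6 0.8 [-0.364  0.237  0.436  0.763 -0.12   2.09  -0.005] [ 0.557 -0.     0.631] 4.0
1.8 0.7 [-0.329  0.266  0.402  0.76  -0.122  2.09  -0.005] [ 0.568 -0.     0.616] 2.4
1.8 0.8 [-0.365  0.237  0.435  0.777 -0.118  2.09  -0.005] [ 0.555 -0.     0.625] 3.2
[-1, 0, 0] [([0.09, 0.51, 0.7], [0.11, 0.18, -0.98]), ([0.06, 0.4, 0.78], [0.14, 0.35, -0.92]), ([0.03, 0.29, 0.85], [0.17, 0.51, -0.84]), ([0.02, 0.23, 0.91], [0.2, 0.66, -0.73])] [-1.   -0.38 -0.26  0.66 -0.11  2.09 -1.46]
[-1, 0, -1] [([0.09, 0.74, 0.61], [0.1, 0.19, -0.98]), ([0.06, 0.72, 0.7], [0.12, 0.37, -0.92]), ([0.04, 0.65, 0.81], [0.13, 0.54, -0.83]), ([0.01, 0.55, 0.92], [0.14, 0.69, -0.71])] [-2.
[... 260 characters left out ...]
 -1.49]
[0, 0, -1] [([0.15, 0.94, 0.29], [0.09, 0.13, -0.99]), ([0.15, 1.04, 0.17], [0.1, 0.28, -0.96]), ([0.14, 1.09, 0.19], [0.12, 0.42, -0.9]), ([0.13, 1.12, 0.29], [0.13, 0.55, -0.83])] [-1.64  1.21  1.39  0.25 -1.28  1.28 -1.47]
[0.5, 0, -1] [([0.18, 1.0, 0.01], [0.08, 0.11, -0.99]), ([0.18, 1.06, -0.23], [0.1, 0.26, -0.96]), ([0.17, 1.11, -0.25], [0.12, 0.4, -0.91]), ([0.17, 1.16, -0.18], [0.13, 0.52, -0.84])] [-1.6   1.69  1.39  0.25 -1.41  0.85 -1.44]
[-1, 0, 1] [([0.01, -0.42, 0.69], [0.09, -0.16, -0.98]), ([-0.07, -0.66, 0.72], [0.07, -0.35, -0.93]), ([-0.11, -0.63, 0.8], [0.05, -0.52, -0.85]), ([-0.13, -0.55, 0.9], [0.02, -0.68, -0.74])] [ 1.52  0.3   1.37  0.25 -1.23  2.03  1.66]
```

send_rows(rows=[[1,-1,0,-0.5,0],[1,-1,0,-0.5,0],[1,-1,0,-0.5,0],[1,-1,0,-0.5,0],[1,-1,0,-0.5,0],[1,-1,0,-0.5,0],[1,-1,0,-0.5,0],[1,-1,0,-0.5,0],[1,-1,0,-0.5,0],[1,-1,0,-0.5,0],[1,-1,0,-0.5,0],[1,-1,0,-0.5,0]])

```text
time_s: 5.05
position: [0.028, 0.5642, 0.7976]
eef_rot: [0.645, 0.548, -0.376, 0.379]
ft_force: [0.4, -0.9, 0.4]
grip_width: 0.0873
```

```bash
python3 log.py
```

```text
5.05 q [-2.147  0.304  1.096  0.405 -0.395  2.089 -1.514] p [0.028  0.5642 0.7976] grip 0.0873 F [ 0.4 -0.9  0.4]
[[ 0.118  0.991 -0.07 ]
 [ 0.422 -0.114 -0.9  ]
 [-0.899  0.077 -0.431]]
```

send_rows(rows=[[1,-1,-0.5,-0.5,0],[1,-1,-0.5,-0.5,0],[1,-1,-0.5,-0.5,0],[1,-1,-0.5,-0.5,0]])

```text
time_s: 5.45
position: [-0.0449, 0.5485, 0.8185]
eef_rot: [0.653, 0.559, -0.36, 0.364]
ft_force: [1.4, 0.0, 0.6]
grip_width: 0.0868
```

```bash
python3 log.py
```

```text
5.45 q [-2.298  0.265  0.929  0.376 -0.18   2.089 -1.664] p [-0.0449  0.5485  0.8185] grip 0.0868 F [1.4 0.  0.6]
[[ 0.117  0.991 -0.063]
 [ 0.467 -0.111 -0.877]
 [-0.876  0.073 -0.476]]
```

send_rows(rows=[[1,-1,0,-0.6,0],[1,-1,0,-0.6,0],[1,-1,0,-0.6,0],[1,-1,0,-0.6,0],[1,-1,0,-0.6,0],[1,-1,0,-0.6,0],[1,-1,0,-0.6,0],[1,-1,0,-0.6,0]])

```text
time_s: 6.25
position: [-0.0363, 0.5141, 0.8491]
eef_rot: [0.661, 0.57, -0.342, 0.348]
ft_force: [0.7, -0.4, -0.4]
grip_width: 0.087
```

```bash
python3 log.py
```

```text
6.25 q [-2.455  0.211  1.08   0.385 -0.16   2.089 -1.646] p [-0.0363  0.5141  0.8491] grip 0.087 F [ 0.7 -0.4 -0.4]
[[ 0.117  0.992 -0.056]
 [ 0.515 -0.108 -0.85 ]
 [-0.849  0.07  -0.523]]
```

send_rows(rows=[[1,-1,0,-0.6,0],[1,-1,0,-0.6,0],[1,-1,0,-0.6,0],[1,-1,0,-0.6,0],[1,-1,0,-0.6,0],[1,-1,0,-0.6,0],[1,-1,0,-0.6,0],[1,-1,0,-0.6,0],[1,-1,0,-0.6,0],[1,-1,0,-0.6,0],[1,-1,0,-0.6,0],[1,-1,0,-0.6,0]])

```text
time_s: 7.45
position: [-0.023, 0.4856, 0.8783]
eef_rot: [0.67, 0.581, -0.324, 0.331]
ft_force: [0.6, -1.0, 0.6]
grip_width: 0.0874
```

```bash
python3 log.py
```

```text
7.45 q [-2.574  0.159  1.149  0.371 -0.095  2.089 -1.635] p [-0.023   0.4856  0.8783] grip 0.0874 F [ 0.6 -1.   0.6]
[[ 0.116  0.992 -0.049]
 [ 0.564 -0.106 -0.819]
 [-0.818  0.067 -0.572]]
```

```bash
cat > path.py <<'E'
from kin import *
def sim(q,pts,Rm,step=.05):
    p=fk(q)[0]; q=q.copy()
    for t in pts:
        t=np.array(t);n=max(1,int(np.ceil(np.linalg.norm(t-p)/step)))
        for k in range(1,n+1):
            x,e,a=ik(p+(t-p)*k/n,Rm,q,1.5,1e-2)
            if e>.004 or a>.6: print('   bad',(p+(t-p)*k/n).round(3),round(e,4),round(a,2),x.round(2))
            q=x
        p=t; print(t.round(3),q.round(2),'marg',np.minimum(q-LO,HI-q).min().round(2))
    return q
E
python3 - <<'E'
from path import *
from h import read_state
s=read_state();q=s['qpos'];Rm=R.from_quat(s['eef_rot']).as_matrix();p=s['position']
tx=Rm[:,0]
g=np.array([.548,.331,.172]);pre=g+.019*tx-.15*tx
q2=sim(q,[p,pre,g+.019*tx,g+.019*tx-np.array([.0146,.126,0]),],Rm)
print('shift to pre in tool axes',(Rm.T@(pre-p)).round(3))
via=np.array([.35,.25,.6]);print((Rm.T@(via-p)).round(3))
E
```

```text
[-0.023  0.486  0.878] [-2.58  0.16  1.15  0.37 -0.09  2.09 -1.64] marg 0.0
   bad [0.173 0.405 0.667] 0.0077 0.07 [-0.99 -0.38 -0.09  1.37 -0.2   1.56 -1.22]
   bad [0.206 0.392 0.632] 0.0167 0.16 [-0.74 -0.38 -0.14  1.44 -0.32  1.52 -1.05]
   bad [0.239 0.378 0.596] 0.0199 0.19 [-0.6  -0.38 -0.15  1.52 -0.39  1.48 -0.91]
   bad [0.271 0.365 0.561] 0.017 0.16 [-0.49 -0.38 -0.15  1.6  -0.45  1.44 -0.78]
   bad [0.304 0.351 0.526] 0.0082 0.08 [-0.39 -0.38 -0.15  1.68 -0.5   1.41 -0.66]
[0.533 0.257 0.279] [-0.3   0.02  0.11  1.86 -0.64  1.1  -0.02] marg 0.4
[0.55  0.342 0.156] [-0.37  0.2   0.04  1.93 -0.75  0.82  0.05] marg 0.47
[0.536 0.216 0.156] [-0.22  0.13  0.13  2.   -0.76  0.96  0.26] marg 0.4
shift to pre in tool axes [0.426 0.535 0.502]
[0.138 0.376 0.334]
```

Run:
```python
from path import *
from h import read_state
s=read_state();q=s['qpos'];Rm=R.from_quat(s['eef_rot']).as_matrix();p=s['position']
tx=Rm[:,0]
g=np.array([.548,.331,.172]);pre=g+.019*tx-.15*tx
v1=np.array([.2,.52,.75]);v2=np.array([.42,.4,.6])
q2=sim(q,[v1,v2,pre],Rm)
for a,b in ((p,v1),(v1,v2),(v2,pre)): print((Rm.T@(b-a)).round(3),np.linalg.norm(b-a))
```

```text
[0.2  0.52 0.75] [-2.55 -0.29  0.82  1.    0.4   1.72 -1.59] marg 0.03
[0.42 0.4  0.6 ] [-1.91 -0.38  0.89  1.36  0.07  1.44 -1.04] marg 0.0
[0.533 0.257 0.279] [-1.74 -0.38  1.33  1.9  -0.17  1.   -0.38] marg 0.0
[0.15  0.209 0.034] 0.25953292996883576
[0.08  0.221 0.173] 0.2920616373302047
[0.195 0.106 0.295] 0.36891542958528784
```

send_rows(rows=[[1,0.15,0.21,0.035,0],[1,0.15,0.21,0.035,0],[1,0.15,0.21,0.035,0],[1,0.15,0.21,0.035,0],[1,0.15,0.21,0.035,0],[1,0.15,0.21,0.035,0]])

```text
time_s: 8.05
position: [0.2046, 0.5184, 0.7482]
eef_rot: [0.67, 0.581, -0.324, 0.33]
ft_force: [-0.1, 0.3, 1.7]
grip_width: 0.0873
```

```bash
python3 log.py
```

```text
8.05 q [-2.517 -0.288  0.813  1.002  0.377  1.712 -1.574] p [0.2046 0.5184 0.7482] grip 0.0873 F [-0.1  0.3  1.7]
[[ 0.115  0.992 -0.051]
 [ 0.564 -0.108 -0.819]
 [-0.818  0.065 -0.572]]
```

Run:
```python
from path import *
from h import read_state
s=read_state();q=s['qpos'];Rm=R.from_quat(s['eef_rot']).as_matrix();p=s['position']
tx=Rm[:,0]
g=np.array([.548,.331,.172]);pre=g+.019*tx-.15*tx
for v in ([[.45,.45,.7],[.55,.3,.6],[.57,.2,.4]],[[.5,.5,.65],[.6,.3,.5]],[[.4,.6,.65],[.6,.4,.6],[.65,.2,.4]]):
    print(v);q2=sim(q,v+[pre,g+.019*tx,g+.019*tx-np.array([.0146,.126,0])],Rm)
    a=p
    for b in v+[pre]: print((Rm.T@(np.array(b)-a)).round(3)); a=np.array(b)
```

```text
[[0.45, 0.45, 0.7], [0.55, 0.3, 0.6], [0.57, 0.2, 0.4]]
[0.45 0.45 0.7 ] [-2.57 -0.38  1.32  0.94  0.25  1.66 -1.14] marg 0.0
[0.55 0.3  0.6 ] [-2.11 -0.38  1.36  1.18 -0.01  1.55 -0.76] marg 0.0
[0.57 0.2  0.4 ] [-1.74 -0.38  1.37  1.62 -0.16  1.27 -0.39] marg 0.0
[0.533 0.257 0.279] [-1.74 -0.37  1.34  1.9  -0.17  1.   -0.37] marg 0.01
   bad [0.539 0.285 0.238] 0.0142 0.11 [-1.83 -0.38  1.39  1.95 -0.16  0.9  -0.4 ]
   bad [0.544 0.314 0.197] 0.0405 0.31 [-1.87 -0.38  1.39  2.02 -0.15  0.82 -0.42]
   bad [0.55  0.342 0.156] 0.0698 0.51 [-1.91 -0.38  1.39  2.07 -0.14  0.74 -0.46]
[0.55  0.342 0.156] [-1.91 -0.38  1.39  2.07 -0.14  0.74 -0.46] marg 0.0
   bad [0.545 0.3   0.156] 0.0582 0.44 [-1.83 -0.38  1.39  2.09 -0.18  0.77 -0.36]
   bad [0.54  0.258 0.156] 0.0493 0.38 [-1.74 -0.38  1.39  2.1  -0.21  0.8  -0.27]
   bad [0.536 0.216 0.156] 0.0434 0.35 [-1.66 -0.38  1.39  2.1  -0.23  0.85 -0.19]
[0.536 0.216 0.156] [-1.66 -0.38  1.39  2.1  -0.23  0.85 -0.19] marg 0.0
[0.029 0.248 0.071]
[0.009 0.109 0.175]
[0.11  0.018 0.195]
[ 0.127 -0.051  0.024]
[[0.5, 0.5, 0.65], [0.6, 0.3, 0.5
[... 3419 characters left out ...]
2 0.11 [-1.83 -0.38  1.39  1.95 -0.16  0.9  -0.4 ]
   bad [0.544 0.314 0.197] 0.0405 0.31 [-1.87 -0.38  1.39  2.02 -0.15  0.82 -0.42]
   bad [0.55  0.342 0.156] 0.0698 0.51 [-1.91 -0.38  1.39  2.07 -0.14  0.74 -0.46]
[0.55  0.342 0.156] [-1.91 -0.38  1.39  2.07 -0.14  0.74 -0.46] marg 0.0
   bad [0.545 0.3   0.156] 0.0582 0.44 [-1.83 -0.38  1.39  2.09 -0.18  0.77 -0.36]
   bad [0.54  0.258 0.156] 0.0493 0.38 [-1.74 -0.38  1.39  2.1  -0.21  0.8  -0.27]
   bad [0.536 0.216 0.156] 0.0434 0.35 [-1.66 -0.38  1.39  2.1  -0.23  0.85 -0.19]
[0.536 0.216 0.156] [-1.66 -0.38  1.39  2.1  -0.23  0.85 -0.19] marg 0.0
[ 0.149  0.179 -0.021]
[-0.049  0.217  0.182]
[0.057 0.058 0.276]
[ 0.118 -0.13   0.028]
```

Run:
```python
from path import *
from h import read_state
import itertools
s=read_state();q=s['qpos'];Rm=R.from_quat(s['eef_rot']).as_matrix();p=s['position']
tx=Rm[:,0]
g=np.array([.548,.331,.172]);pre=g+.019*tx-.15*tx
for v in ([[.1,.38,.7],[.17,.4,.667]],[[.05,.38,.7]],[[.2,.35,.6]],[[.1,.5,.6],[.15,.4,.5]],[[.1,.6,.6],[.3,.5,.5]]):
    print(v);q2=sim(q,v+[pre,g+.019*tx,g+.019*tx-np.array([.0146,.126,0])],Rm)
```

```text
[[0.1, 0.38, 0.7], [0.17, 0.4, 0.667]]
   bad [0.1  0.38 0.7 ] 0.03 0.28 [-1.16 -0.38 -0.13  1.25 -0.09  1.66 -1.42]
[0.1  0.38 0.7 ] [-1.16 -0.38 -0.13  1.25 -0.09  1.66 -1.42] marg 0.0
   bad [0.135 0.39  0.684] 0.0228 0.22 [-0.99 -0.38 -0.14  1.3  -0.18  1.61 -1.29]
   bad [0.17  0.4   0.667] 0.0115 0.11 [-0.88 -0.38 -0.14  1.36 -0.25  1.57 -1.19]
[0.17  0.4   0.667] [-0.88 -0.38 -0.14  1.36 -0.25  1.57 -1.19] marg 0.0
   bad [0.2   0.388 0.635] 0.0202 0.19 [-0.74 -0.38 -0.15  1.43 -0.32  1.53 -1.06]
   bad [0.23  0.376 0.602] 0.0236 0.22 [-0.61 -0.38 -0.15  1.5  -0.39  1.5  -0.93]
   bad [0.261 0.364 0.57 ] 0.0216 0.2 [-0.5  -0.38 -0.15  1.58 -0.44  1.46 -0.81]
   bad [0.291 0.352 0.538] 0.0146 0.14 [-0.41 -0.38 -0.16  1.65 -0.49  1.42 -0.69]
[0.533 0.257 0.279] [-0.26  0.02  0.08  1.86 -0.64  1.1  -0.02] marg 0.4
[0.55  0.342 0.156] [-0.34  0.2   0.    1.93 -0.74  0.82  0.04] marg 0.47
[0.536 0.216 0.156] [-0.19  0.13  0.09  2.   -0.76  0.96  0.25] marg 0.4
[[0.05, 0.38, 0.7]]
   bad [0.081 0.408 0.71 ] 0.0088 0.08 [-1.39 -0.38 -0.09  1.26  0.03  1.65 -1.56]
   bad [0.05 0.38 0.
[... 2973 characters left out ...]
79] [-1.74 -0.38  1.34  1.9  -0.17  1.   -0.38] marg 0.0
   bad [0.539 0.285 0.238] 0.0142 0.11 [-1.83 -0.38  1.39  1.95 -0.16  0.9  -0.4 ]
   bad [0.544 0.314 0.197] 0.0405 0.31 [-1.87 -0.38  1.39  2.02 -0.15  0.82 -0.42]
   bad [0.55  0.342 0.156] 0.0698 0.51 [-1.91 -0.38  1.39  2.07 -0.14  0.74 -0.46]
[0.55  0.342 0.156] [-1.91 -0.38  1.39  2.07 -0.14  0.74 -0.46] marg 0.0
   bad [0.545 0.3   0.156] 0.0582 0.44 [-1.83 -0.38  1.39  2.09 -0.18  0.77 -0.36]
   bad [0.54  0.258 0.156] 0.0493 0.38 [-1.74 -0.38  1.39  2.1  -0.21  0.8  -0.27]
   bad [0.536 0.216 0.156] 0.0434 0.35 [-1.66 -0.38  1.39  2.1  -0.23  0.85 -0.19]
[0.536 0.216 0.156] [-1.66 -0.38  1.39  2.1  -0.23  0.85 -0.19] marg 0.0
```

send_rows(rows=[[1,0,-0.03,0.15,0],[1,0,-0.03,0.15,0],[1,0,-0.03,0.15,0],[1,0,-0.03,0.15,0],[1,0,-0.03,0.15,0]])

```text
time_s: 8.55
position: [0.1817, 0.4301, 0.7036]
eef_rot: [0.668, 0.585, -0.32, 0.331]
ft_force: [-0.5, -0.4, 0.9]
grip_width: 0.0871
```

```bash
python3 log.py;  python3 - <<'E'
from path import *
from h import read_state
s=read_state();q=s['qpos'];Rm=R.from_quat(s['eef_rot']).as_matrix();p=s['position']
tx=Rm[:,0]
g=np.array([.548,.331,.172]);pre=g+.019*tx-.15*tx
v=[[.32,.36,.52]]
q2=sim(q,v+[pre,g+.019*tx],Rm)
for b in v+[pre]: print((Rm.T@(np.array(b)-p)).round(3)); p=np.array(b)
E
```

```text
8.55 q [-1.736 -0.376  0.276  1.27   0.139  1.611 -1.471] p [0.1817 0.4301 0.7036] grip 0.0871 F [-0.5 -0.4  0.9]
[[ 0.111  0.993 -0.04 ]
 [ 0.57  -0.097 -0.816]
 [-0.814  0.068 -0.577]]
[0.32 0.36 0.52] [-0.67 -0.37  0.03  1.7  -0.4   1.35 -0.73] marg 0.01
[0.533 0.256 0.279] [-0.56  0.01  0.39  1.87 -0.65  1.11  0.  ] marg 0.39
[0.55  0.342 0.157] [-0.62  0.2   0.31  1.94 -0.83  0.86  0.12] marg 0.46
[0.125 0.132 0.158]
[0.161 0.206 0.215]
```

Now to the via point, then to the pre-approach.

send_rows(rows=[[1,0.125,0.13,0.16,0],[1,0.125,0.13,0.16,0],[1,0.125,0.13,0.16,0],[1,0.125,0.13,0.16,0],[1,0.125,0.13,0.16,0],[1,0.125,0.13,0.16,0],[1,0.125,0.13,0.16,0]])

```text
time_s: 9.25
position: [0.2557, 0.3887, 0.5993]
eef_rot: [0.665, 0.586, -0.32, 0.334]
ft_force: [-0.6, -0.0, 0.7]
grip_width: 0.0871
```

```bash
python3 log.py;  python3 - <<'E'
from path import *
from h import read_state
s=read_state();q=s['qpos'];Rm=R.from_quat(s['eef_rot']).as_matrix();p=s['position']
tx=Rm[:,0]
g=np.array([.548,.331,.172]);pre=g+.019*tx-.15*tx
v=[]
q2=sim(q,v+[pre,g+.019*tx],Rm)
for b in v+[pre]: print((Rm.T@(np.array(b)-p)).round(3)); p=np.array(b)
E
```

```text
9.25 q [-0.648 -0.381 -0.113  1.534 -0.384  1.469 -0.893] p [0.2557 0.3887 0.5993] grip 0.0871 F [-0.6 -0.   0.7]
[[ 0.108  0.994 -0.033]
 [ 0.566 -0.089 -0.82 ]
 [-0.817  0.07  -0.572]]
[0.534 0.257 0.279] [-0.52  0.01  0.34  1.86 -0.65  1.11  0.  ] marg 0.39
[0.55  0.342 0.156] [-0.58  0.2   0.27  1.93 -0.81  0.86  0.11] marg 0.47
[0.217 0.266 0.282]
```

send_rows(rows=[[1,0.2,0.266,0.28,0],[1,0.2,0.266,0.28,0],[1,0.2,0.266,0.28,0],[1,0.2,0.266,0.28,0],[1,0.2,0.266,0.28,0],[1,0.2,0.266,0.28,0],[1,0.2,0.266,0.28,0],[1,0.2,0.266,0.28,0],[1,0.2,0.266,0.28,0],[1,0.2,0.266,0.28,0],[1,0.2,0.266,0.28,0],[1,0.2,0.266,0.28,0]])

```text
time_s: 10.45
position: [0.5317, 0.2488, 0.2953]
eef_rot: [0.665, 0.586, -0.32, 0.335]
ft_force: [-0.6, 0.2, -0.5]
grip_width: 0.0872
```

```bash
python3 log.py;  python3 - <<'E'
from h import *
for n in ("scene","side","wrist"):
    im,d=eyes.get_image(n); cv2.imwrite(f"pics/{n}1.png",im); np.save(f"pics/{n}1.npy",d)
im=cv2.imread('pics/scene1.png');cv2.imwrite('pics/e1.png',cv2.resize(im[150:270,285:445],None,fx=5,fy=5,interpolation=cv2.INTER_CUBIC))
im=cv2.imread('pics/side1.png');cv2.imwrite('pics/e2.png',cv2.resize(im[60:200,220:340],None,fx=4,fy=4,interpolation=cv2.INTER_CUBIC))
E
```

```text
10.45 q [-0.501 -0.002  0.334  1.843 -0.633  1.146 -0.011] p [0.5317 0.2488 0.2953] grip 0.0872 F [-0.6  0.2 -0.5]
[[ 0.108  0.994 -0.033]
 [ 0.565 -0.089 -0.82 ]
 [-0.818  0.07  -0.571]]
```

View pics/wrist1.png

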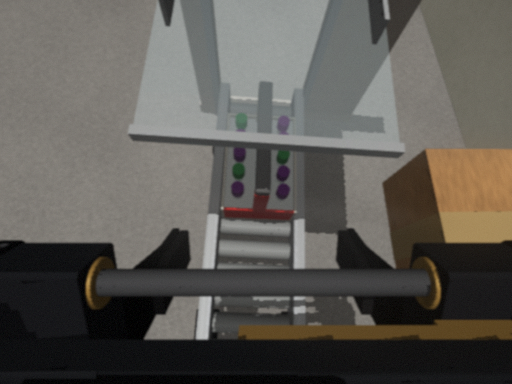

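View pics/e1.png

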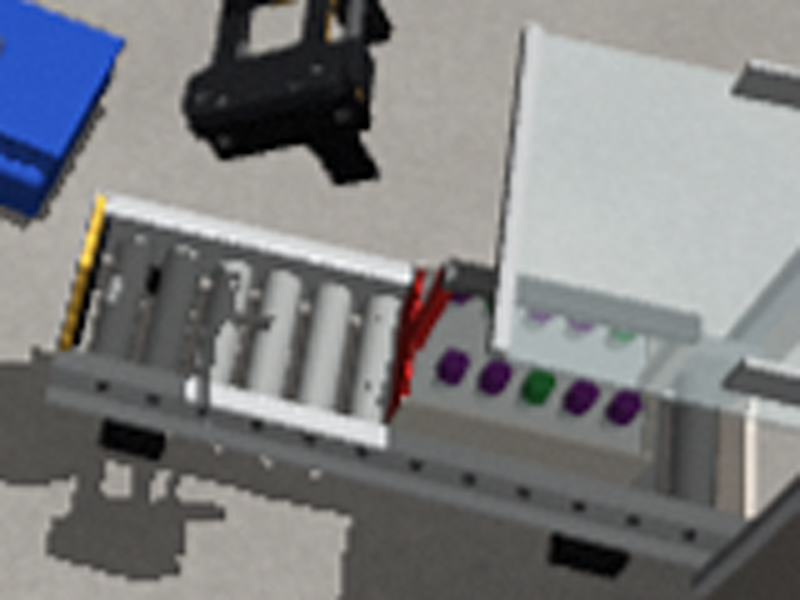

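View pics/e2.png

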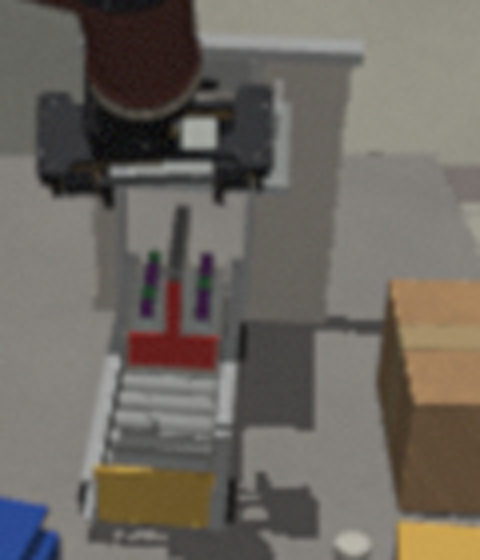

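Run:
```python
from h import *
im=cv2.imread('pics/wrist1.png');cv2.imwrite('pics/f1.png',cv2.resize(im[110:235,190:340],None,fx=5,fy=5,interpolation=cv2.INTER_NEAREST))
```

```text
(no output)
```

View pics/f1.png

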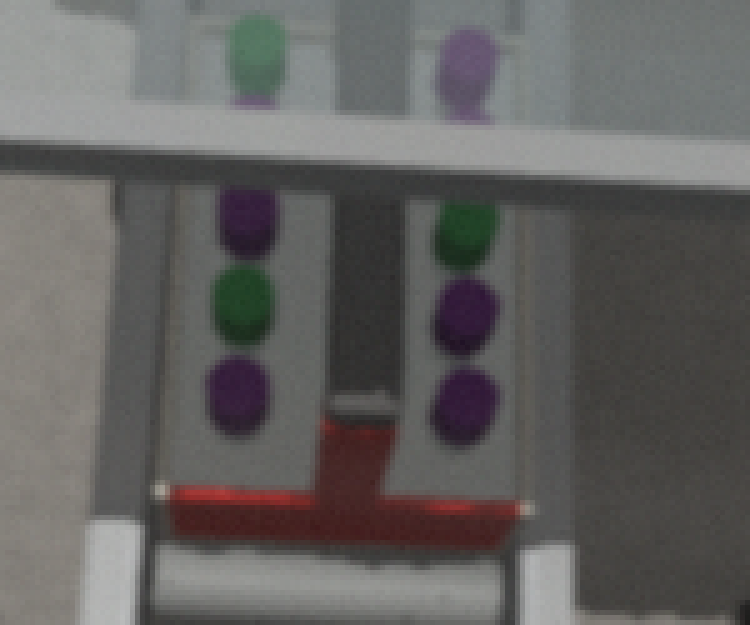

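Run:
```python
from h import *
s=read_state()
f=lambda x,y:(190+x/5-.5,110+y/5-.5)
P=lambda p,z:np.round(onz('wrist',*p,z,s)*1000,1)
print('bar end top',P(f(362,416),.178),'bottom',P(f(358,426),.166))
print('bar end L/R',P(f(326,414),.178),P(f(398,417),.178))
print('bar under hood L/R',P(f(334,190),.178),P(f(406,196),.178))
print('hood low edge',P(f(365,191),.260),'top of trim front',P(f(365,168),.271), P(f(0,145),.271),P(f(750,190),.271))
print('hood low L/R',P(f(0,172),.26),P(f(750,208),.26))
```

```text
bar end top [545.6 320.8 178. ] bottom [545.7 322.6 166. ]
bar end L/R [538.2 321.7 178. ] [553.1 320.1 178. ]
bar under hood L/R [544.1 372.8 178. ] [559.6 370.6 178. ]
hood low edge [541.3 330.8 260. ] top of trim front [540.4 329.1 271. ] [486.6 335.6 271. ] [598.8 322.4 271. ]
hood low L/R [484.9 337.  260. ] [602.7 324.6 260. ]
```

send_rows(rows=[[1,0.04,0,0,0],[1,0.08,0,0,0],[1,0.12,0,0,0],[1,0.12,0,0,0]])

```text
time_s: 11.0
position: [0.5414, 0.319, 0.1916]
eef_rot: [0.662, 0.588, -0.322, 0.334]
ft_force: [-0.6, 0.4, 0.2]
grip_width: 0.0871
```

```bash
python3 log.py;  python3 - <<'E'
from h import *
for n in ("side","scene"):
    im,d=eyes.get_image(n); cv2.imwrite(f"pics/{n}2.png",im); np.save(f"pics/{n}2.npy",d)
im=cv2.imread('pics/scene2.png');cv2.imwrite('pics/g1.png',cv2.resize(im[130:270,285:445],None,fx=4.5,fy=4,interpolation=cv2.INTER_CUBIC))
s=read_state();Rm=R.from_quat(s['eef_rot']).as_matrix();tx=Rm[:,0]
t=np.array([.5469,.3312,.172])+.019*tx; print(Rm.T@(t-s['position']))
E
```

```text
11.0 q [-0.555  0.137  0.277  1.922 -0.744  0.933  0.06 ] p [0.5414 0.319  0.1916] grip 0.0871 F [-0.6  0.4  0.2]
[[ 0.1    0.994 -0.033]
 [ 0.564 -0.084 -0.822]
 [-0.82   0.064 -0.569]]
[ 0.04735658 -0.00055522  0.00148437]
```

View pics/g1.png

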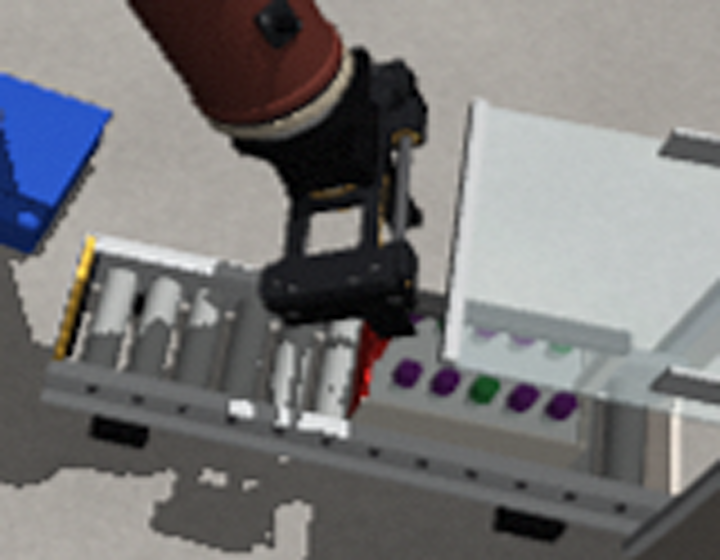

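send_rows(rows=[[1,0.025,0,0,0],[1,0.046,0,0.001,0],[1,0.046,0,0.001,0]])

```text
time_s: 11.4
position: [0.5494, 0.3414, 0.1575]
eef_rot: [0.664, 0.586, -0.321, 0.334]
ft_force: [-1.1, -0.3, -0.6]
grip_width: 0.0873
```

```bash
python3 log.py;  python3 - <<'E'
from h import *
for n in ("side","scene"):
    im,d=eyes.get_image(n); cv2.imwrite(f"pics/{n}3.png",im)
im=cv2.imread('pics/scene3.png');cv2.imwrite('pics/g2.png',cv2.resize(im[130:270,285:445],None,fx=4.5,fy=4,interpolation=cv2.INTER_CUBIC))
E
```

```text
11.4 q [-0.568  0.198  0.257  1.932 -0.8    0.861  0.099] p [0.5494 0.3414 0.1575] grip 0.0873 F [-1.1 -0.3 -0.6]
[[ 0.107  0.994 -0.034]
 [ 0.565 -0.089 -0.82 ]
 [-0.818  0.068 -0.571]]
```

View pics/g2.png

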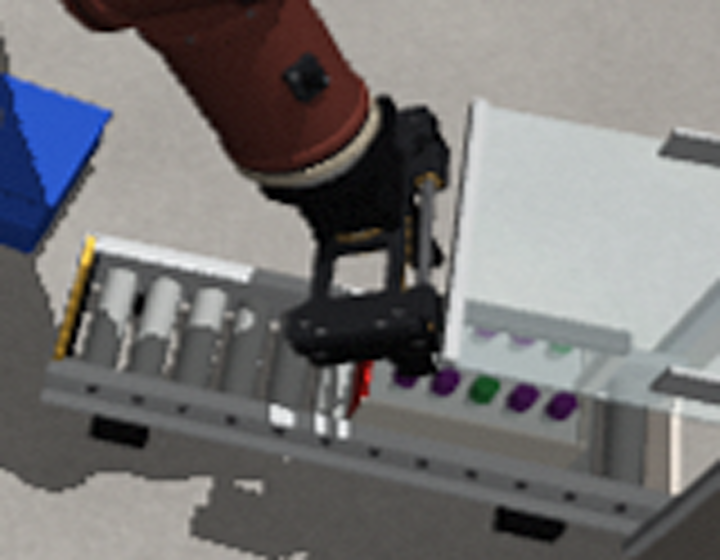

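send_rows(rows=[[0,0,0,0,0],[0,0,0,0,0],[0,0,0,0,0],[0,0,0,0,0],[0,0,0,0,0],[0,0,0,0,0],[0,0,0,0,0],[0,0,0,0,0]], grip_force=8)

```text
time_s: 12.3
position: [0.5499, 0.3409, 0.1575]
eef_rot: [0.665, 0.586, -0.321, 0.334]
ft_force: [0.8, 0.4, 0.3]
grip_width: 0.031
```

```bash
python3 log.py
```

```text
12.3 q [-0.568  0.198  0.258  1.932 -0.8    0.861  0.1  ] p [0.5499 0.3409 0.1575] grip 0.031 F [0.8 0.4 0.3]
[[ 0.108  0.994 -0.034]
 [ 0.565 -0.09  -0.82 ]
 [-0.818  0.069 -0.571]]
```

send_rows(rows=[[0,0,0,0,0],[0,0,0,0,0],[0,0,0,0,0],[0,0,0,0,0]])

```text
time_s: 12.7
position: [0.5498, 0.341, 0.1575]
eef_rot: [0.665, 0.586, -0.321, 0.334]
ft_force: [1.3, 0.6, -0.9]
grip_width: 0.0164
```

```bash
python3 log.py;python3 - <<'E'
from h import *
s=read_state();Rm=R.from_quat(s['eef_rot']).as_matrix()
y=np.array([.118,.993,0]);y/=np.linalg.norm(y)
for d in (.1,.115,.13,.14): print(d,(Rm.T@(-y*d)).round(4))
print('up 1mm',Rm.T@[0,0,.001])
E
```

```text
12.7 q [-0.568  0.198  0.258  1.932 -0.8    0.861  0.1  ] p [0.5498 0.341  0.1575] grip 0.0164 F [ 1.3  0.6 -0.9]
[[ 0.108  0.994 -0.034]
 [ 0.565 -0.09  -0.82 ]
 [-0.818  0.069 -0.571]]
0.1 [-0.0573 -0.0028  0.0819]
0.115 [-0.0659 -0.0032  0.0942]
0.13 [-0.0745 -0.0037  0.1064]
0.14 [-0.0803 -0.0039  0.1146]
up 1mm [-8.18249165e-04  6.88724212e-05 -5.70723132e-04]
```

send_rows(rows=[[0,-0.0086,-0.0004,0.0123,0],[0,-0.0229,-0.0011,0.0328,0],[0,-0.0401,-0.002,0.0573,0],[0,-0.0573,-0.0028,0.0819,0],[0,-0.0745,-0.0037,0.1064,0],[0,-0.086,-0.0042,0.1228,0],[0,-0.0917,-0.0045,0.131,0],[0,-0.0917,-0.0045,0.131,0]])

```text
time_s: 13.5
position: [0.531, 0.1805, 0.1575]
eef_rot: [0.665, 0.585, -0.321, 0.334]
ft_force: [-1.4, -0.0, -0.1]
grip_width: 0.016
```

```bash
python3 log.py;  python3 - <<'E'
from h import *
for n in ("side","scene"):
    im,d=eyes.get_image(n); cv2.imwrite(f"pics/{n}4.png",im)
im=cv2.imread('pics/scene4.png');cv2.imwrite('pics/g3.png',cv2.resize(im[130:270,285:445],None,fx=4.5,fy=4,interpolation=cv2.INTER_CUBIC))
im=cv2.imread('pics/side4.png');cv2.imwrite('pics/g4.png',cv2.resize(im[60:210,200:340],None,fx=4,fy=4,interpolation=cv2.INTER_CUBIC))
E
```

```text
13.5 q [-0.381  0.129  0.377  2.016 -0.78   1.025  0.346] p [0.531  0.1805 0.1575] grip 0.016 F [-1.4 -0.  -0.1]
[[ 0.109  0.993 -0.036]
 [ 0.564 -0.092 -0.82 ]
 [-0.818  0.069 -0.571]]
```

View pics/g3.png

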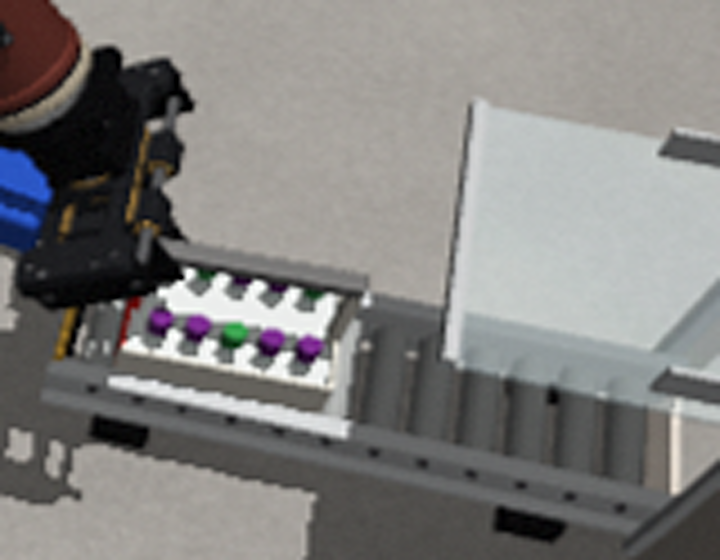

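View pics/g4.png

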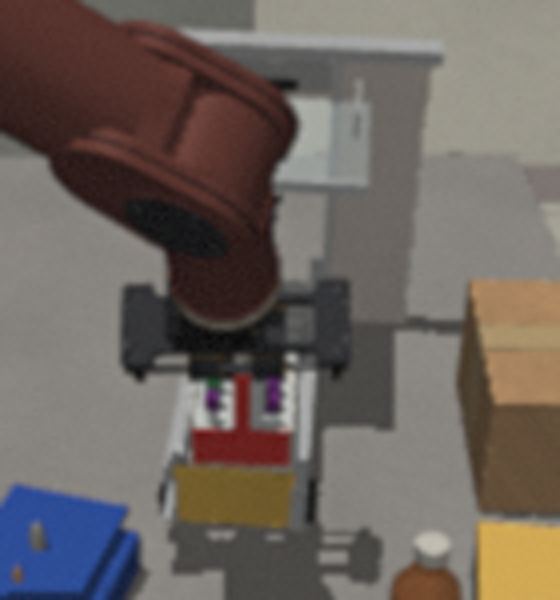

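send_rows(rows=[[0,-0.0057,-0.0003,0.0082,0],[0,-0.0115,-0.0006,0.0164,0],[0,-0.0126,-0.0006,0.018,0],[0,-0.0138,-0.0007,0.0197,0],[0,-0.0149,-0.0007,0.0213,0],[0,-0.0149,-0.0007,0.0213,0]])

```text
time_s: 14.2
position: [0.528, 0.1564, 0.1575]
eef_rot: [0.665, 0.586, -0.321, 0.334]
ft_force: [-1.1, -0.2, -0.9]
grip_width: 0.0166
```

```bash
python3 log.py
```

```text
14.2 q [-0.351  0.128  0.398  2.019 -0.775  1.055  0.387] p [0.528  0.1564 0.1575] grip 0.0166 F [-1.1 -0.2 -0.9]
[[ 0.108  0.994 -0.034]
 [ 0.565 -0.09  -0.82 ]
 [-0.818  0.069 -0.571]]
```

send_rows(rows=[[0,-0.0009,0,0.0012,0],[0,-0.0017,-0.0001,0.0025,0],[0,-0.0026,-0.0001,0.0037,0],[0,-0.0034,-0.0002,0.0049,0],[0,-0.0034,-0.0002,0.0049,0]])

```text
time_s: 14.7
position: [0.527, 0.1509, 0.1575]
eef_rot: [0.665, 0.586, -0.32, 0.334]
ft_force: [-0.5, 6.0, -3.8]
grip_width: 0.0162
```

```bash
python3 log.py;  python3 - <<'E'
from h import *
for n in ("side","scene","wrist"):
    im,d=eyes.get_image(n); cv2.imwrite(f"pics/{n}5.png",im)
im=cv2.imread('pics/scene5.png');cv2.imwrite('pics/g5.png',cv2.resize(im[170:250,285:375],None,fx=8,fy=7,interpolation=cv2.INTER_CUBIC))
im=cv2.imread('pics/side5.png');cv2.imwrite('pics/g6.png',cv2.resize(im[140:210,225:305],None,fx=8,fy=8,interpolation=cv2.INTER_CUBIC))
E
```

```text
14.7 q [-0.344  0.128  0.402  2.019 -0.774  1.062  0.397] p [0.527  0.1509 0.1575] grip 0.0162 F [-0.5  6.  -3.8]
[[ 0.107  0.994 -0.034]
 [ 0.565 -0.089 -0.82 ]
 [-0.818  0.069 -0.571]]
```

View pics/g5.png

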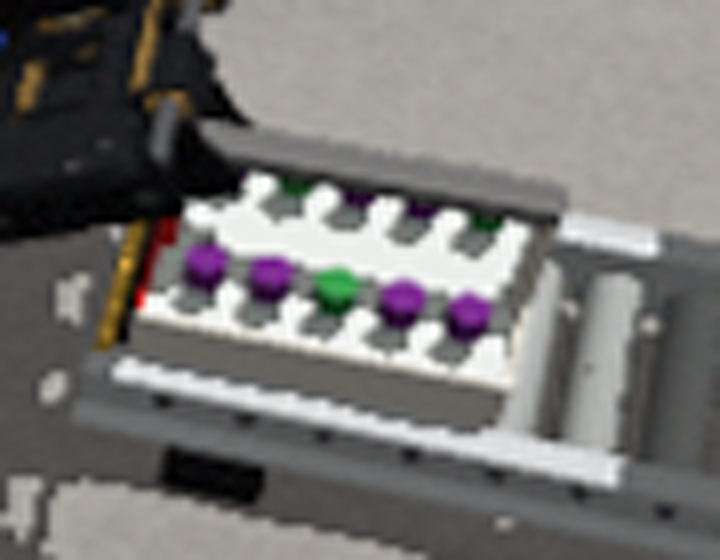

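View pics/g6.png

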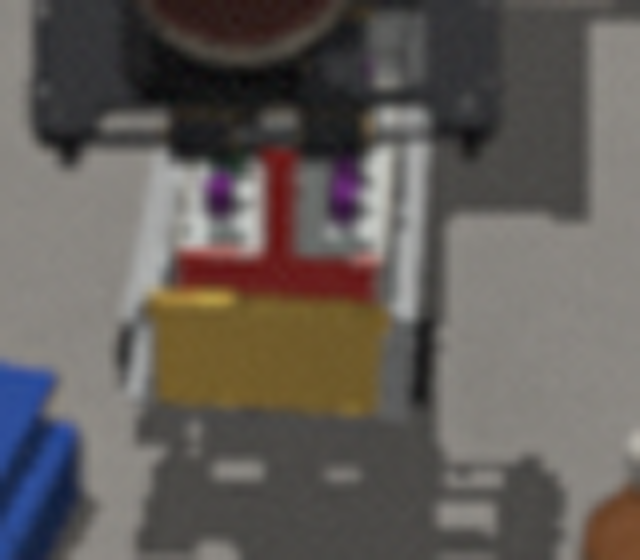

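View pics/wrist5.png

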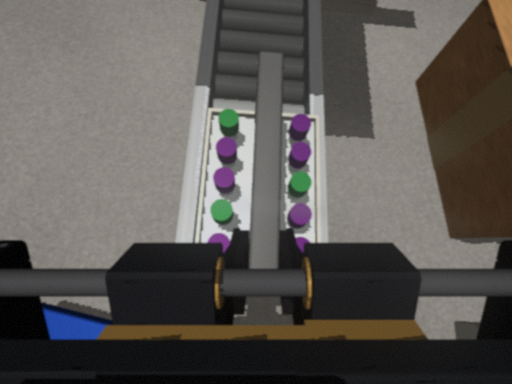

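```bash
cat > t3.py <<'E'
from kin import *
import json
S=[json.loads(l) for l in open('samples.txt')]
q=np.array(S[1][1]);p,Rm=fk(q);print(p,S[1][2])
d=np.array([-1,0,-.5]);d/=np.linalg.norm(d)
for w in (.5,.7,1,):
  for L in (.6,1.118):
    x,_,_=ik(p+Rm@(d*L),Rm,q,w,1e-3);a,b=fk(x);print(w,L,x.round(2),a.round(3),b[:,0].round(3))
print('obs',S[2][1:3])
# sequential carrot rebased each row: target=achieved+50mm? 
x=q
for k in range(12):
    x,_,_=ik(p+Rm@(d*.05*(k+1)),Rm,x,1.,1e-2)
print(fk(x)[0].round(3),fk(x)[1][:,0].round(3))
q=np.array(S[2][1]);p,Rm=fk(q);d=np.array([-1,-.5,-.5]);d/=np.linalg.norm(d)
for w in (.3,.5,.7,1): 
  x=q
  for k in range(4): x,_,_=ik(p+Rm@(d*.05*(k+1)),Rm,x,w,1e-2)
  print(w,fk(x)[0].round(3),fk(x)[1][:,0].round(3),'obs',np.round(S[3][2],3))
E
python3 t3.py
```

```text
[0.12298429 0.62961083 0.58026407] [0.12292752869633598, 0.6295602851734765, 0.5802390812469423]
0.5 0.6 [-1.79  0.52  1.38  0.25 -0.96  1.98 -1.42] [0.099 0.687 0.777] [ 0.155  0.5   -0.852]
0.5 1.118 [-1.85  0.46  1.38  0.25 -0.95  1.49 -1.44] [0.093 0.78  0.949] [ 0.187  0.869 -0.458]
0.7 0.6 [-1.7   0.49  0.71  0.25 -0.4   2.09 -1.48] [0.098 0.662 0.72 ] [ 0.128  0.328 -0.936]
0.7 1.118 [-1.83  0.48  1.38  0.25 -0.94  1.93 -1.44] [0.085 0.687 0.811] [ 0.157  0.572 -0.805]
1 0.6 [-1.69  0.48  0.51  0.37 -0.23  2.09 -1.5 ] [0.102 0.662 0.666] [ 0.107  0.215 -0.971]
1 1.118 [-1.72  0.47  0.69  0.25 -0.38  2.09 -1.5 ] [0.085 0.656 0.731] [ 0.125  0.345 -0.93 ]
obs [[-2.1468363704121844, 0.30412976509447287, 1.0963002023032844, 0.4049768353334875, -0.3954830317363721, 2.0891610794264897, -1.5144072667842576], [0.02799791229418172, 0.5641884840388469, 0.7975632461455682]]
[0.102 0.662 0.666] [ 0.107  0.215 -0.971]
0.3 [-0.059  0.553  0.899] [ 0.108  0.655 -0.748] obs [-0.045  0.548  0.819]
0.5 [-0.055  0.544  0.863] [ 0.114  0.559 -0.822] obs [-0.045  0.548  0.819]
0.7 [-0.052  0.548  0.843] [ 0.115  0.518 -0.848] obs [-0.045  0.548  0.819]
1 [-0.05   0.546  0.824] [ 0.116  0.478 -0.871] obs [-0.045  0.548  0.819]
```

send_rows(rows=[[0.5,0,0,0,0],[0.5,0,0,0,0],[0.5,0,0,0,0],[0.5,0,0,0,0],[0.5,-0.02,0,0,0],[0.5,-0.06,0,0,0],[0.5,-0.11,0,0,0],[0.5,-0.16,0,0,0]])

```text
time_s: 15.65
position: [0.5093, 0.0589, 0.2898]
eef_rot: [0.665, 0.586, -0.321, 0.334]
ft_force: [1.2, -0.0, 0.3]
grip_width: 0.0432
```

```bash
python3 log.py;  python3 - <<'E'
from h import *
from path import *
for n in ("scene",):
    im,d=eyes.get_image(n); cv2.imwrite(f"pics/{n}6.png",im)
im=cv2.imread('pics/scene6.png');cv2.imwrite('pics/g7.png',cv2.resize(im[150:270,285:405],None,fx=6,fy=5,interpolation=cv2.INTER_CUBIC))
s=read_state();q=s['qpos'];Rm=R.from_quat(s['eef_rot']).as_matrix();p=s['position']
for v in ([[.6,0,.5],[.5,-.4,.5],[.2,-.6,.6],[-.12,-.6,.65]],[[.6,0,.6],[.5,-.4,.6],[.2,-.6,.6],[0,-.6,.5]],):
    print(v);qq=sim(q,v,Rm)
    a=p
    for b in v: print((Rm.T@(np.array(b)-a)).round(3)); a=np.array(b)
    for d in ([-1,0,0],[-1,0,.5],[-.5,0,1],[-1,0,1.]):
      d=np.array(d);x=qq;P0,R0=fk(x)
      for k in range(12): x,_,_=ik(P0+R0@(d/np.linalg.norm(d)*.05*(k+1)),R0,x,1.,1e-2)
      print('pull',d,fk(x)[0].round(2),fk(x)[1].round(2)[:,0:2].tolist(),x.round(2))
E
```

```text
15.65 q [-0.265 -0.006  0.489  1.857 -0.625  1.361  0.312] p [0.5093 0.0589 0.2898] grip 0.0432 F [ 1.2 -0.   0.3]
[[ 0.107  0.994 -0.035]
 [ 0.564 -0.09  -0.821]
 [-0.818  0.069 -0.57 ]]
[[0.6, 0, 0.5], [0.5, -0.4, 0.5], [0.2, -0.6, 0.6], [-0.12, -0.6, 0.65]]
[0.6 0.  0.5] [-0.16  0.21  0.57  1.24 -0.73  1.8   0.18] marg 0.29
   bad [ 0.511 -0.356  0.5  ] 0.0047 0.05 [ 1.06  0.57 -0.53  0.75 -0.34  2.09  0.36]
   bad [ 0.5 -0.4  0.5] 0.0249 0.29 [ 1.21  0.66 -0.85  0.73 -0.14  2.09  0.31]
[ 0.5 -0.4  0.5] [ 1.21  0.66 -0.85  0.73 -0.14  2.09  0.31] marg 0.0
   bad [ 0.462 -0.425  0.512] 0.0442 0.51 [ 1.32  0.64 -0.92  0.79 -0.11  2.09  0.34]
   bad [ 0.425 -0.45   0.525] 0.0657 0.75 [ 1.41  0.62 -0.95  0.84 -0.1   2.09  0.39]
   bad [ 0.388 -0.475  0.538] 0.0888 1.01 [ 1.49  0.61 -0.97  0.89 -0.1   2.09  0.44]
   bad [ 0.35 -0.5   0.55] 0.1134 1.29 [ 1.56  0.59 -0.97  0.93 -0.09  2.09  0.5 ]
   bad [ 0.312 -0.525  0.562] 0.139 1.57 [ 1.61  0.58 -0.95  0.96 -0.09  2.09  0.57]
   bad [ 0.275 -0.55   0.575] 0.1654 1.85 [ 1.66  0.57 -0.92  0.99 -0.09  2.09  0.64]
   bad [ 0.238 -0.575  
[... 3248 characters left out ...]
  1.13 -0.1   2.09  1.35]
[ 0.  -0.6  0.5] [ 1.68  0.48 -0.22  1.13 -0.1   2.09  1.35] marg 0.0
[-0.267  0.116 -0.132]
[-0.237 -0.061  0.332]
[-0.148 -0.278  0.174]
[ 0.058 -0.206  0.064]
pull [-1  0  0] [ 0.02 -0.6   0.42] [[0.16, 0.98], [0.34, -0.12], [-0.93, 0.13]] [ 1.66  0.51 -0.17  0.88 -0.12  2.09  1.36]
pull [-1.   0.   0.5] [-0.01 -0.71  0.33] [[0.14, 0.99], [0.35, -0.11], [-0.93, 0.11]] [ 1.59  0.79 -0.    0.62 -0.15  2.09  1.44]
pull [-0.5  0.   1. ] [-0.   -0.79  0.15] [[0.13, 0.99], [0.41, -0.11], [-0.9, 0.09]] [ 1.55  1.18  0.17  0.3  -0.29  2.09  1.48]
pull [-1.  0.  1.] [-0.01 -0.76  0.24] [[0.13, 0.99], [0.38, -0.11], [-0.92, 0.1]] [ 1.57  0.99  0.07  0.46 -0.2   2.09  1.47]
```

View pics/g7.png

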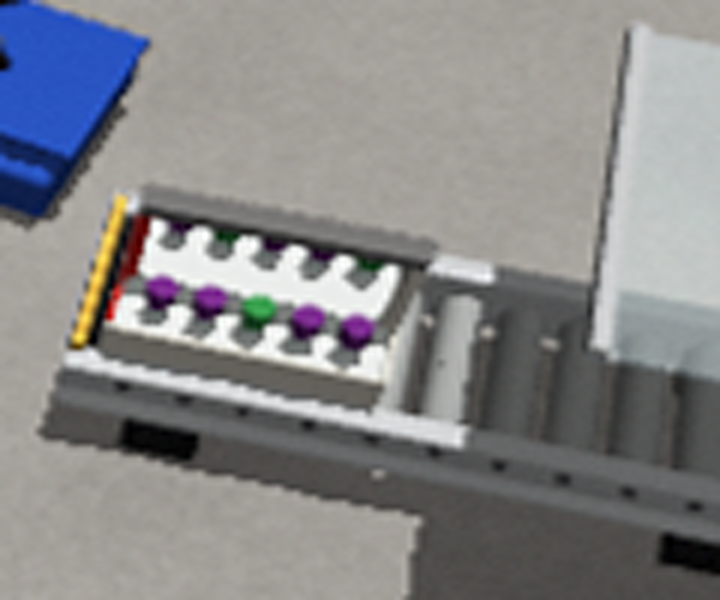

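send_rows(rows=[[0.5,-0.185,0.108,-0.075,0],[0.5,-0.185,0.108,-0.075,0],[0.5,-0.185,0.108,-0.075,0],[0.5,-0.185,0.108,-0.075,0],[0.5,-0.185,0.108,-0.075,0]])

```text
time_s: 16.2
position: [0.6013, 0.0067, 0.4932]
eef_rot: [0.665, 0.585, -0.32, 0.336]
ft_force: [0.6, -0.5, 1.0]
grip_width: 0.0435
```

```bash
python3 log.py;  python3 - <<'E'
from path import *
from h import read_state
s=read_state();q=s['qpos'];Rm=R.from_quat(s['eef_rot']).as_matrix();p=s['position']
v=[[.45,-.42,.42],[.0,-.6,.42]]
a=p
for b in v: print((Rm.T@(np.array(b)-a)).round(3)); a=np.array(b)
E
```

```text
16.2 q [-0.177  0.211  0.57   1.248 -0.733  1.787  0.185] p [0.6013 0.0067 0.4932] grip 0.0435 F [ 0.6 -0.5  1. ]
[[ 0.111  0.993 -0.032]
 [ 0.564 -0.09  -0.821]
 [-0.818  0.073 -0.57 ]]
[-0.197 -0.117  0.397]
[-0.151 -0.431  0.162]
```

send_rows(rows=[[0.5,-0.197,-0.117,0.397,0],[0.5,-0.197,-0.117,0.397,0],[0.5,-0.197,-0.117,0.397,0],[0.5,-0.197,-0.117,0.397,0],[0.5,-0.197,-0.117,0.397,0],[0.5,-0.197,-0.117,0.397,0],[0.5,-0.197,-0.117,0.397,0],[0.5,-0.197,-0.117,0.397,0],[0.5,-0.197,-0.117,0.397,0],[0.5,-0.197,-0.117,0.397,0]])

```text
time_s: 17.2
position: [0.449, -0.4198, 0.4152]
eef_rot: [0.665, 0.586, -0.32, 0.334]
ft_force: [1.3, 1.4, -1.6]
grip_width: 0.0434
```

```bash
python3 log.py;  python3 - <<'E'
from path import *
from h import read_state
s=read_state();q=s['qpos'];Rm=R.from_quat(s['eef_rot']).as_matrix();p=s['position']
v=[[.0,-.62,.5]]
a=p
for b in v: print((Rm.T@(np.array(b)-a)).round(3)); a=np.array(b)
E
```

```text
17.2 q [ 0.851  0.544  0.158  0.925 -0.567  2.087  0.755] p [ 0.449  -0.4198  0.4152] grip 0.0434 F [ 1.3  1.4 -1.6]
[[ 0.108  0.994 -0.035]
 [ 0.566 -0.09  -0.82 ]
 [-0.818  0.068 -0.572]]
[-0.231 -0.422  0.131]
```

send_rows(rows=[[0.5,-0.231,-0.47,0.131,0],[0.5,-0.231,-0.47,0.131,0],[0.5,-0.231,-0.47,0.131,0],[0.5,-0.231,-0.47,0.131,0],[0.5,-0.231,-0.47,0.131,0],[0.5,-0.231,-0.47,0.131,0],[0.5,-0.231,-0.47,0.131,0],[0.5,-0.231,-0.47,0.131,0],[0.5,-0.231,-0.47,0.131,0],[0.5,-0.231,-0.47,0.131,0],[0.5,-0.231,-0.47,0.131,0]])

```text
time_s: 18.3
position: [0.091, -0.4898, 0.4143]
eef_rot: [0.66, 0.551, -0.355, 0.366]
ft_force: [1.2, 0.1, -0.2]
grip_width: 0.0437
```

```bash
python3 log.py
```

```text
18.3 q [ 1.748  0.374 -0.445  1.146 -0.125  2.089  1.156] p [ 0.091  -0.4898  0.4143] grip 0.0437 F [ 1.2  0.1 -0.2]
[[ 0.141  0.988 -0.064]
 [ 0.468 -0.124 -0.875]
 [-0.872  0.093 -0.48 ]]
```

```bash
cat > w2t.py <<'E'
import sys
from h import *
s=read_state();Rm=R.from_quat(s['eef_rot']).as_matrix()
for a in sys.argv[1:]: print(a,(Rm.T@np.array(eval(a))).round(4))
E
python3 w2t.py "[-.3,-.3,.8]" "[-.2,0,0]"
```

```text
[-.3,-.3,.8] [-0.8806 -0.1847 -0.1022]
[-.2,0,0] [-0.0282 -0.1976  0.0129]
```

send_rows(rows=[[0.5,-0.88,-0.25,-0.1,0],[0.5,-0.88,-0.25,-0.1,0],[0.5,-0.88,-0.25,-0.1,0],[0.5,-0.88,-0.25,-0.1,0],[0.5,-0.88,-0.25,-0.1,0],[0.5,-0.88,-0.25,-0.1,0],[0.5,-0.88,-0.25,-0.1,0],[0.5,-0.88,-0.25,-0.1,0],[0.5,-0.88,-0.25,-0.1,0],[0.5,-0.88,-0.25,-0.1,0],[0.5,-0.88,-0.25,-0.1,0],[0.5,-0.88,-0.25,-0.1,0]])

```text
time_s: 19.5
position: [-0.0023, -0.4761, 0.4773]
eef_rot: [0.648, 0.496, -0.379, 0.437]
ft_force: [-0.8, -0.8, 0.1]
grip_width: 0.0436
```

```bash
python3 log.py; python3 w2t.py "[-.3,-.3,.8]" "[-.2,0,0]" "[0,-.4,.8]"
```

```text
19.5 q [ 2.281  0.323 -0.908  1.124 -0.036  2.087  1.255] p [-0.0023 -0.4761  0.4773] grip 0.0436 F [-0.8 -0.8  0.1]
[[ 0.221  0.974 -0.057]
 [ 0.312 -0.126 -0.942]
 [-0.924  0.19  -0.331]]
[-.3,-.3,.8] [-0.8991 -0.1021  0.0345]
[-.2,0,0] [-0.0442 -0.1947  0.0114]
[0,-.4,.8] [-0.864   0.2026  0.1116]
```

```bash
cat > pick.py <<'E'
from path import *
from h import read_state
import sys
s=read_state();q=s['qpos'];P0=s['position'];R0=R.from_quat(s['eef_rot']).as_matrix()
n=int(sys.argv[1]);res=[]
for az in range(0,360,45):
  for el in (-45,0,35,65,90):
    a,e=np.radians([az,el]);d=np.array([np.cos(a)*np.cos(e),np.sin(a)*np.cos(e),np.sin(e)])
    x=q
    for k in range(n): x,_,_=ik(P0+d*.05*(k+1),R0,x,1.,1e-2,iters=40)
    p,Rm=fk(x); res.append((np.hypot(Rm[0,0],Rm[1,0]),az,el,p.round(2),Rm[:,0].round(3),(R0.T@d).round(2)))
    if el==90: break
res.sort(key=lambda r:r[0])
for r in res[:6]: print(*r)
E
python3 pick.py 12
```

```text
0.20000940555281205 180 65 [-0.18 -0.44  0.54] [ 0.162  0.117 -0.98 ] [-0.93 -0.24 -0.28]
0.21471899449558446 225 35 [-0.24 -0.62  0.46] [ 0.168  0.134 -0.977] [-0.84 -0.38  0.39]
0.24303047646194745 180 35 [-0.42 -0.37  0.49] [ 0.1    0.222 -0.97 ] [-0.71 -0.69 -0.14]
0.24982690662661372 225 65 [-0.07 -0.54  0.55] [ 0.232  0.094 -0.968] [-1.   -0.08 -0.  ]
0.27238020120638123 135 65 [-0.06 -0.36  0.55] [ 0.242  0.124 -0.962] [-0.81 -0.16 -0.56]
0.2754487960139932 225 0 [-0.32 -0.7   0.31] [ 0.178  0.21  -0.961] [-0.38 -0.6   0.71]
```

send_rows(rows=[[0.5,-0.9,-0.35,-0.2,0],[0.5,-0.9,-0.35,-0.2,0],[0.5,-0.9,-0.35,-0.2,0],[0.5,-0.9,-0.35,-0.2,0],[0.5,-0.9,-0.35,-0.2,0],[0.5,-0.9,-0.35,-0.2,0],[0.5,-0.9,-0.35,-0.2,0],[0.5,-0.9,-0.35,-0.2,0],[0.5,-0.9,-0.35,-0.2,0],[0.5,-0.9,-0.35,-0.2,0]])

```text
time_s: 20.5
position: [-0.1496, -0.4482, 0.4782]
eef_rot: [0.634, 0.484, -0.401, 0.45]
ft_force: [-0.5, -0.1, 0.6]
grip_width: 0.0436
```

```bash
python3 log.py; python3 pick.py 12
```

```text
20.5 q [ 2.073  0.207 -0.232  1.155 -0.101  2.088  1.7  ] p [-0.1496 -0.4482  0.4782] grip 0.0436 F [-0.5 -0.1  0.6]
[[ 0.209  0.975 -0.073]
 [ 0.253 -0.126 -0.959]
 [-0.945  0.182 -0.273]]
0.12267043575890511 180 65 [-0.35 -0.38  0.55] [ 0.066  0.103 -0.992] [-0.94 -0.25 -0.22]
0.1445416023496186 225 65 [-0.23 -0.51  0.55] [ 0.137  0.047 -0.989] [-0.99 -0.09  0.06]
0.14844225734330063 225 35 [-0.36 -0.59  0.47] [ 0.118  0.09  -0.989] [-0.81 -0.39  0.44]
0.17169841253236506 135 65 [-0.38 -0.24  0.56] [ 0.046  0.165 -0.985] [-0.84 -0.16 -0.51]
0.19033276120553333 180 35 [-0.53 -0.34  0.5 ] [ 0.069  0.177 -0.982] [-0.71 -0.69 -0.1 ]
0.21582352987628683 225 0 [-0.44 -0.67  0.31] [ 0.149  0.157 -0.976] [-0.33 -0.6   0.73]
```

send_rows(rows=[[0.5,-0.97,-0.2,-0.1,0],[0.5,-0.97,-0.2,-0.1,0],[0.5,-0.97,-0.2,-0.1,0],[0.5,-0.97,-0.2,-0.1,0],[0.5,-0.97,-0.2,-0.1,0],[0.5,-0.97,-0.2,-0.1,0],[0.5,-0.97,-0.2,-0.1,0],[0.5,-0.97,-0.2,-0.1,0],[0.5,-0.97,-0.2,-0.1,0],[0.5,-0.97,-0.2,-0.1,0],[0.5,-0.97,-0.2,-0.1,0],[0.5,-0.97,-0.2,-0.1,0]])

```text
time_s: 21.7
position: [-0.2612, -0.441, 0.486]
eef_rot: [0.617, 0.479, -0.424, 0.459]
ft_force: [0.2, 0.1, 0.3]
grip_width: 0.0435
```

```bash
python3 log.py; python3 pick.py 6;python3 pick.py 12
```

```text
21.7 q [ 1.97   0.256  0.134  1.067 -0.102  2.089  1.96 ] p [-0.2612 -0.441   0.486 ] grip 0.0435 F [0.2 0.1 0.3]
[[ 0.182  0.98  -0.084]
 [ 0.201 -0.121 -0.972]
 [-0.962  0.16  -0.219]]
0.16676858710502238 225 65 [-0.3  -0.47  0.52] [ 0.128  0.107 -0.986] [-0.99 -0.11  0.12]
0.168325024205603 180 65 [-0.35 -0.4   0.53] [ 0.115  0.123 -0.986] [-0.95 -0.27 -0.16]
0.1743242819730944 0 90 [-0.23 -0.42  0.54] [ 0.138  0.106 -0.985] [-0.96  0.16 -0.22]
0.1743242819730944 45 90 [-0.23 -0.42  0.54] [ 0.138  0.106 -0.985] [-0.96  0.16 -0.22]
0.1743242819730944 90 90 [-0.23 -0.42  0.54] [ 0.138  0.106 -0.985] [-0.96  0.16 -0.22]
0.1743242819730944 135 90 [-0.23 -0.42  0.54] [ 0.138  0.106 -0.985] [-0.96  0.16 -0.22]
0.06659543489661413 225 65 [-0.33 -0.49  0.56] [ 0.065  0.014 -0.998] [-0.99 -0.11  0.12]
0.07532061732445151 180 65 [-0.43 -0.35  0.57] [ 0.014  0.074 -0.997] [-0.95 -0.27 -0.16]
0.08492568549504449 225 35 [-0.44 -0.58  0.48] [ 0.07   0.049 -0.996] [-0.77 -0.41  0.49]
0.09318771312866826 90 65 [-0.31 -0.21  0.57] [ 0.041  0.084 -0.996] [-0.79  0.09 -0.61]
0.10698739887170153 90 90 [-0.2  -0.42  0.59] [ 0.107 -0.001 -0.994] [-0.96  0.16 -0.22]
0.10700368170478876 270 90 [-0.2  -0.42  0.59] [ 0.107 -0.001 -0.994] [-0.96  0.16 -0.22]
```

send_rows(rows=[[0.5,-1,-0.12,0.05,0],[0.5,-1,-0.12,0.05,0],[0.5,-1,-0.12,0.05,0],[0.5,-1,-0.12,0.05,0],[0.5,-1,-0.12,0.05,0],[0.5,-1,-0.12,0.05,0],[0.5,-1,-0.12,0.05,0],[0.5,-1,-0.12,0.05,0],[0.5,-1,-0.12,0.05,0],[0.5,-1,-0.12,0.05,0],[0.5,-1,-0.12,0.05,0],[0.5,-1,-0.12,0.05,0],[0.5,-1,-0.12,0.05,0],[0.5,-1,-0.12,0.05,0]])

```text
time_s: 23.1
position: [-0.3203, -0.4554, 0.5129]
eef_rot: [0.588, 0.473, -0.459, 0.469]
ft_force: [-0.7, -0.2, -0.4]
grip_width: 0.0433
```

```bash
python3 log.py; python3 pick.py 6
```

```text
23.1 q [ 2.186  0.312 -0.083  0.918 -0.026  2.088  1.989] p [-0.3203 -0.4554  0.5129] grip 0.0433 F [-0.7 -0.2 -0.4]
[[ 0.131  0.987 -0.096]
 [ 0.126 -0.113 -0.986]
 [-0.983  0.117 -0.139]]
0.07612569169347125 225 65 [-0.35 -0.48  0.55] [ 0.067  0.036 -0.997] [-0.97 -0.16  0.2 ]
0.07624206070470375 180 65 [-0.4  -0.41  0.56] [ 0.058  0.05  -0.997] [-0.95 -0.31 -0.09]
0.08215048695529771 0 90 [-0.29 -0.43  0.58] [ 0.074  0.035 -0.997] [-0.98  0.12 -0.14]
0.08215048695529771 45 90 [-0.29 -0.43  0.58] [ 0.074  0.035 -0.997] [-0.98  0.12 -0.14]
0.08215048695529771 90 90 [-0.29 -0.43  0.58] [ 0.074  0.035 -0.997] [-0.98  0.12 -0.14]
0.08215048695529771 135 90 [-0.29 -0.43  0.58] [ 0.074  0.035 -0.997] [-0.98  0.12 -0.14]
```

send_rows(rows=[[0.5,-1,-0.15,0.15,0],[0.5,-1,-0.15,0.15,0],[0.5,-1,-0.15,0.15,0],[0.5,-1,-0.15,0.15,0],[0.5,-1,-0.15,0.15,0],[0.5,-1,-0.15,0.15,0],[0.5,-1,-0.15,0.15,0],[0.5,-1,-0.15,0.15,0],[0.5,-1,-0.15,0.15,0],[0.5,-1,-0.15,0.15,0],[0.5,-1,-0.15,0.15,0],[0.5,-1,-0.15,0.15,0],[0.5,-1,-0.15,0.15,0],[0.5,-1,-0.15,0.15,0]])

```text
time_s: 24.5
position: [-0.3192, -0.443, 0.5545]
eef_rot: [0.562, 0.468, -0.488, 0.477]
ft_force: [-0.8, 0.1, -0.4]
grip_width: 0.0434
```

```bash
python3 log.py; python3 pick.py 6
```

```text
24.5 q [ 2.013  0.255  0.19   0.901 -0.095  2.089  2.051] p [-0.3192 -0.443   0.5545] grip 0.0434 F [-0.8  0.1 -0.4]
[[ 0.087  0.991 -0.103]
 [ 0.061 -0.108 -0.992]
 [-0.994  0.08  -0.07 ]]
0.014172742668840718 135 65 [-0.38 -0.33  0.61] [ 0.013 -0.006 -1.   ] [-0.91 -0.26 -0.33]
0.020726428554786586 180 65 [-0.4 -0.4  0.6] [ 0.012 -0.017 -1.   ] [-0.94 -0.35 -0.02]
0.023598825604841018 180 35 [-0.5  -0.4   0.56] [ 0.022  0.009 -1.   ] [-0.64 -0.77  0.04]
0.029202296337814935 90 65 [-0.31 -0.32  0.61] [ 0.027 -0.012 -1.   ] [-0.88  0.03 -0.48]
0.03314170394694054 225 35 [-0.42 -0.53  0.54] [ 0.03  -0.013 -0.999] [-0.66 -0.47  0.59]
0.037058317982878265 225 65 [-0.36 -0.47  0.59] [ 0.022 -0.03  -0.999] [-0.95 -0.19  0.26]
```

send_rows(rows=[[0.5,-1,-0.32,-0.1,0],[0.5,-1,-0.32,-0.1,0],[0.5,-1,-0.32,-0.1,0],[0.5,-1,-0.32,-0.1,0],[0.5,-1,-0.32,-0.1,0],[0.5,-1,-0.32,-0.1,0],[0.5,-1,-0.32,-0.1,0],[0.5,-1,-0.32,-0.1,0],[0.5,-1,-0.32,-0.1,0],[0.5,-1,-0.32,-0.1,0],[0.5,-1,-0.32,-0.1,0],[0.5,-1,-0.32,-0.1,0],[0.5,-1,-0.32,-0.1,0],[0.5,-1,-0.32,-0.1,0]])

```text
time_s: 25.9
position: [-0.4373, -0.3371, 0.5799]
eef_rot: [0.54, 0.469, -0.511, 0.476]
ft_force: [-0.4, 0.2, 1.1]
grip_width: 0.0436
```

```bash
python3 log.py; python3 pick.py 6
```

```text
25.9 q [ 2.16   0.253  0.379  0.857 -0.112  2.089  2.37 ] p [-0.4373 -0.3371  0.5799] grip 0.0436 F [-0.4  0.2  1.1]
[[ 0.037  0.994 -0.106]
 [ 0.021 -0.107 -0.994]
 [-0.999  0.035 -0.025]]
0.0036619108292492678 180 0 [-0.68 -0.31  0.5 ] [-0.001  0.004 -1.   ] [-0.04 -0.99  0.11]
0.011389039860915585 225 0 [-0.58 -0.5   0.49] [-0.001 -0.011 -1.   ] [-0.04 -0.63  0.78]
0.0182060780471669 45 35 [-0.29 -0.18  0.61] [-0.009 -0.016 -1.   ] [-0.54  0.53 -0.65]
0.01877388914115575 90 35 [-0.43 -0.11  0.62] [-0.019  0.001 -1.   ] [-0.56 -0.07 -0.83]
0.01960633752158109 270 0 [-0.41 -0.6   0.52] [ 0.018 -0.007 -1.   ] [-0.02  0.11  0.99]
0.030031127683246644 135 35 [-0.55 -0.19  0.61] [-0.03   0.001 -1.   ] [-0.58 -0.62 -0.53]
```

send_rows(rows=[[0.5,-1,-0.3,0,0],[0.5,-1,-0.3,0,0],[0.5,-1,-0.3,0,0],[0.5,-1,-0.3,0,0],[0.5,-1,-0.3,0,0],[0.5,-1,-0.3,0,0],[0.5,-1,-0.3,0,0],[0.5,-1,-0.3,0,0],[0.5,-1,-0.3,0,0]])

```text
time_s: 26.8
position: [-0.4901, -0.2892, 0.6042]
eef_rot: [-0.519, -0.474, 0.533, -0.472]
ft_force: [0.1, 0.3, -0.1]
grip_width: 0.0435
```

```bash
python3 log.py
python3 - <<'E'
from path import *
from h import read_state
s=read_state();q=s['qpos'];Rm=R.from_quat(s['eef_rot']).as_matrix();p=s['position']
c=np.array([.532,.205,.25])
v=[[-.1,-.6,.45],[.4,-.4,.45],[.55,.0,.45],c,c-[0,0,.097]]
q2=sim(q,v,Rm)
for b in v: print((Rm.T@(np.array(b)-p)).round(3)); p=np.array(b)
E
```

```text
26.8 q [ 2.292  0.274  0.386  0.775 -0.12   2.089  2.497] p [-0.4901 -0.2892  0.6042] grip 0.0435 F [ 0.1  0.3 -0.1]
[[-0.016  0.994 -0.106]
 [-0.011 -0.106 -0.994]
 [-1.    -0.015  0.012]]
[-0.1  -0.6   0.45] [ 1.66  0.23 -0.    1.14  0.02  1.76  1.55] marg 0.33
[ 0.4  -0.4   0.45] [ 1.05  0.17 -0.43  1.22  0.09  1.77  0.54] marg 0.32
[0.55 0.   0.45] [ 0.54  0.19 -0.76  1.23  0.14  1.79 -0.29] marg 0.3
[0.532 0.205 0.25 ] [ 0.27  0.27 -0.86  1.57  0.21  1.41 -0.72] marg 0.44
[0.532 0.205 0.153] [ 0.24  0.35 -0.84  1.7   0.27  1.23 -0.76] marg 0.46
[0.151 0.423 0.266]
[-0.01   0.476 -0.252]
[-0.007  0.107 -0.414]
[ 0.198 -0.037 -0.204]
[ 0.097  0.001 -0.001]
```

send_rows(rows=[[0.5,0.15,0.423,0.266,0],[0.5,0.15,0.423,0.266,0],[0.5,0.15,0.423,0.266,0],[0.5,0.15,0.423,0.266,0],[0.5,0.15,0.423,0.266,0],[0.5,0.15,0.423,0.266,0],[0.5,0.15,0.423,0.266,0],[0.5,0.15,0.423,0.266,0],[0.5,0.15,0.423,0.266,0],[0.5,0.15,0.423,0.266,0],[0.5,0.14,0.9,0.014,0],[0.5,0.14,0.9,0.014,0],[0.5,0.14,0.9,0.014,0],[0.5,0.14,0.9,0.014,0],[0.5,0.14,0.9,0.014,0],[0.5,0.14,0.9,0.014,0],[0.5,0.14,0.9,0.014,0],[0.5,0.14,0.9,0.014,0],[0.5,0.14,0.9,0.014,0],[0.5,0.14,0.9,0.014,0]])

```text
time_s: 28.8
position: [0.3555, -0.4169, 0.4518]
eef_rot: [-0.519, -0.473, 0.533, -0.472]
ft_force: [1.1, -1.0, 1.5]
grip_width: 0.0434
```

```bash
python3 log.py
python3 - <<'E'
from path import *
from h import read_state
s=read_state();q=s['qpos'];Rm=R.from_quat(s['eef_rot']).as_matrix();p=s['position']
c=np.array([.532,.205,.25])
v=[[.55,.0,.4],c,c-[0,0,.097]]
q2=sim(q,v,Rm)
for b in v: print((Rm.T@(np.array(b)-p)).round(3)); p=np.array(b)
E
```

```text
28.8 q [ 1.11   0.131 -0.392  1.26   0.07   1.764  0.627] p [ 0.3555 -0.4169  0.4518] grip 0.0434 F [ 1.1 -1.   1.5]
[[-0.016  0.994 -0.107]
 [-0.011 -0.107 -0.994]
 [-1.    -0.015  0.013]]
[0.55 0.   0.4 ] [ 0.57  0.18 -0.78  1.35  0.13  1.68 -0.29] marg 0.41
[0.532 0.205 0.25 ] [ 0.28  0.28 -0.88  1.57  0.22  1.41 -0.72] marg 0.42
[0.532 0.205 0.153] [ 0.26  0.35 -0.85  1.7   0.28  1.24 -0.77] marg 0.45
[ 0.044  0.15  -0.436]
[ 0.148 -0.038 -0.204]
[ 0.097  0.001 -0.001]
```

Run:
```python
from h import *
s=read_state()
im,d=eyes.get_image('wrist'); cv2.imwrite("pics/wrist7.png",im); np.save('pics/wrist7.npy',d)
im2,d=eyes.get_image('scene'); cv2.imwrite("pics/scene7.png",im2)
print(proj('wrist',np.array([.544,-.353,.07]),s),proj('wrist',np.array([.531,-.396,.07]),s))
cv2.imwrite('pics/k1.png',cv2.resize(im2[150:270,285:405],None,fx=6,fy=5,interpolation=cv2.INTER_CUBIC))
```

```text
[371.80364615  99.16485693] [364.26167973 125.6443587 ]
```

View pics/wrist7.png

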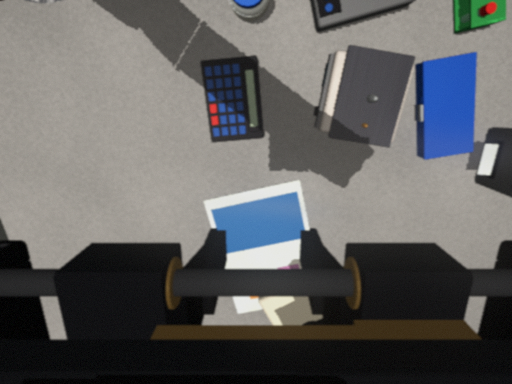

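View pics/k1.png

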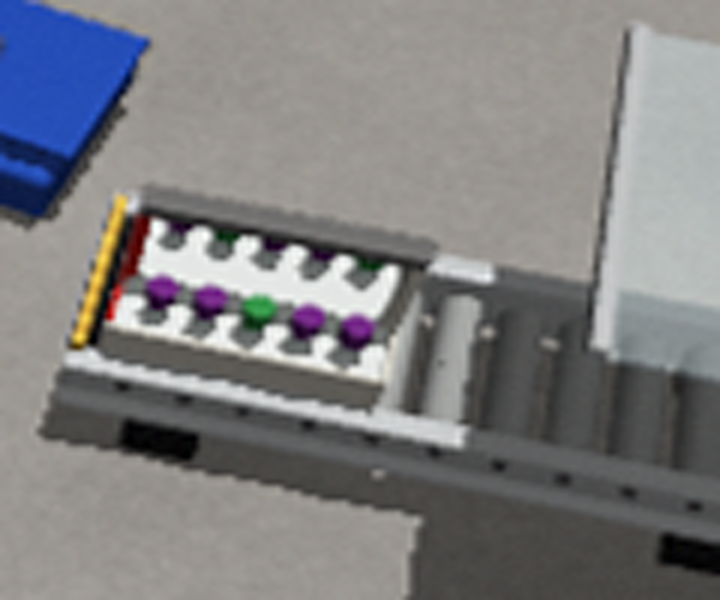

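Run:
```python
from h import *
im=cv2.imread('pics/wrist7.png');cv2.imwrite('pics/k2.png',cv2.resize(im[35:160,310:430],None,fx=6,fy=4.8,interpolation=cv2.INTER_NEAREST))
```

```text
(no output)
```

View pics/k2.png

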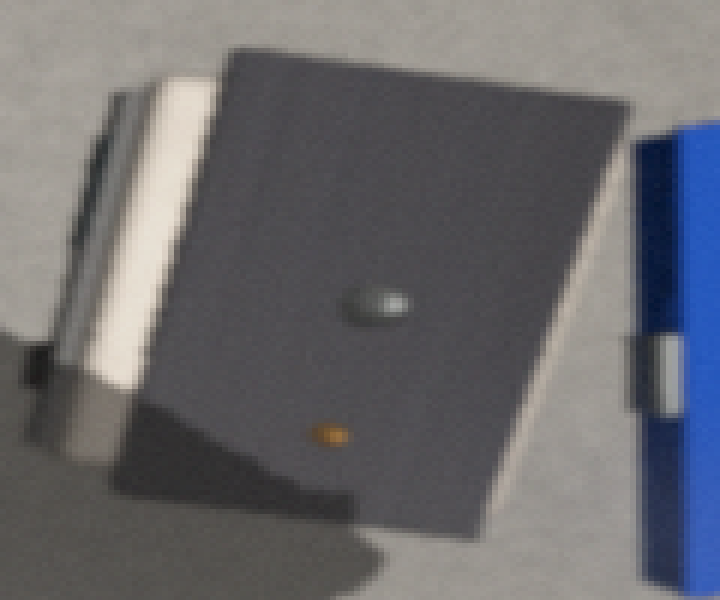

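Run:
```python
from h import *
s=read_state()
f=lambda x,y:(310+x/6-.5,35+y/4.8-.5)
P=lambda p,z:np.round(onz('wrist',*f(*p),z,s)*1000,1)
c=[P(p,.07) for p in ((232,48),(632,103),(482,540),(112,492))]
c=np.array(c);print(c,'centre',c.mean(0)); 
e=[c[0]-c[3],c[1]-c[2]];print([np.degrees(np.arctan2(v[1],v[0])) for v in e],[np.linalg.norm(v) for v in e], np.linalg.norm(c[0]-c[1]))
print('sp base',P((357,306),.07),'tip',P((398,304),.096),'pin base',P((321,433),.07),'tip',P((343,436),.086))
# scene/side corners
a=np.array([[574.5,-436.3],[613,-293],[507.1,-264.2]]);print('scene centre',(a[0]+a[2])/2)
b=np.array([[469.2,-413.7],[576.6,-442.1],[614,-294.9],[506,-268.3]]);print('side centre',b.mean(0))
```

```text
[[ 509.5 -257.5   70. ]
 [ 617.4 -285.1   70. ]
 [ 581.3 -430.8   70. ]
 [ 472.7 -402.9   70. ]] centre [ 545.225 -344.075   70.   ]
[np.float64(75.79698403552494), np.float64(76.08410619085979)] [np.float64(149.9846658828828), np.float64(150.10562947471357)] 111.37400953543873
sp base [ 543.7 -344.1   70. ] tip [ 546.4 -344.    96. ] pin base [ 533.7 -387.3   70. ] tip [ 535.1 -387.3   86. ]
scene centre [ 540.8  -350.25]
side centre [ 541.45 -354.75]
```

```bash
python3 log.py
python3 - <<'E'
from h import *
s=read_state();s['position']=np.array([.3555,-.4169,.4518])
f=lambda x,y:(310+x/6-.5,35+y/4.8-.5)
P=lambda p,z:np.round(onz('wrist',*f(*p),z,s)*1000,1)
c=np.array([P(p,.07) for p in ((232,48),(632,103),(482,540),(112,492))]);print('centre',c.mean(0))
# other views of fixed features: balance pan etc skip; check table corners in scene depth
for n,px in (('scene',(110+320/8,180+75/8)),('side',(235+311/8,265+235/8))):
    print(n,px)
print('proj wrist-based',proj('scene',np.array([.545,-.344,.07])),proj('side',np.array([.545,-.344,.07])))
E
```

```text
28.9 q [ 1.106  0.133 -0.398  1.26   0.068  1.764  0.628] p [ 0.3604 -0.4133  0.4507] grip 0.0438 F [ 0.2  0.1 -0.6]
[[-0.014  0.995 -0.096]
 [-0.008 -0.096 -0.995]
 [-1.    -0.014  0.01 ]]
centre [ 540.675 -347.65    70.   ]
scene (150.0, 189.375)
side (273.875, 294.375)
proj wrist-based [153.424739   192.85835962] [274.30420195 293.17820415]
```

Run:
```python
from h import *
import pickle
eyes.get_image('scene')
s=read_state();print(np.abs(s['dq']).max())
im,d=eyes.get_image('wrist'); cv2.imwrite("pics/wrist8.png",im); pickle.dump({k:s[k] for k in('position','eef_rot')},open('s8.pkl','wb'))
s2=read_state();print(s['position'],s2['position'])
cv2.imwrite('pics/k3.png',cv2.resize(im[35:160,310:430],None,fx=6,fy=4.8,interpolation=cv2.INTER_CUBIC))
```

```text
0.06737354997456906
[ 0.35714938 -0.41564843  0.45100582] [ 0.35497358 -0.41722143  0.4512905 ]
```

View pics/k3.png

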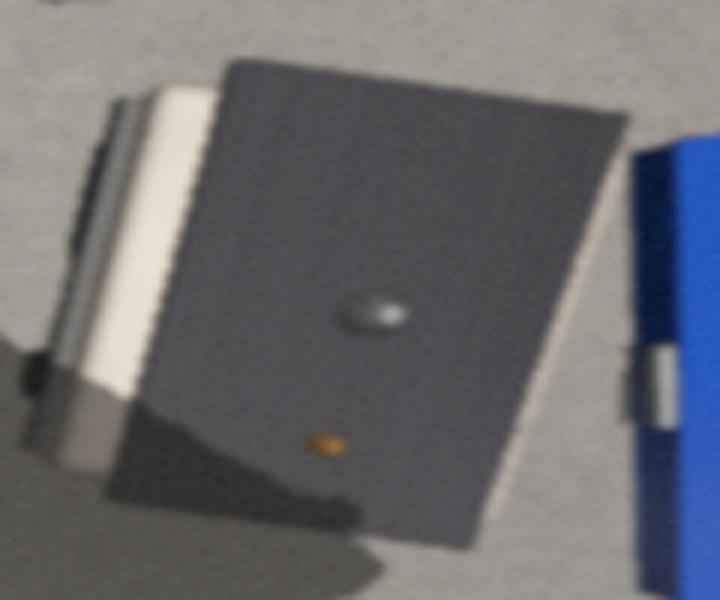

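Run:
```python
from h import *
import pickle
s=pickle.load(open('s8.pkl','rb'))
f=lambda x,y:(310+x/6-.5,35+y/4.8-.5)
P=lambda p,z:np.round(onz('wrist',*f(*p),z,s)*1000,1)
c=np.array([P(p,.07) for p in ((233,58),(631,115),(474,549),(106,498))]);print(c,'centre',c.mean(0))
e=[c[0]-c[3],c[1]-c[2]];print([np.degrees(np.arctan2(v[1],v[0])) for v in e],[np.linalg.norm(v) for v in e], np.linalg.norm(c[0]-c[1]))
print('sp base',P((354,314),.07),'tip',P((395,314),.096),'pin base',P((316,442),.07),'tip',P((339,446),.086))
```

```text
[[ 506.6 -264.    70. ]
 [ 613.9 -292.8   70. ]
 [ 575.1 -437.6   70. ]
 [ 467.1 -408.1   70. ]] centre [ 540.675 -350.625   70.   ]
[np.float64(74.6708905450882), np.float64(74.9996467161454)] [np.float64(149.4157287570489), np.float64(149.90823859948458)] 111.09783976297645
sp base [ 539.4 -350.3   70. ] tip [ 542.1 -350.6   96. ] pin base [ 528.6 -393.9   70. ] tip [ 530.3 -394.2   86. ]
```

send_rows(rows=[[0.5,0.044,0.15,-0.436,0],[0.5,0.044,0.15,-0.436,0],[0.5,0.044,0.15,-0.436,0],[0.5,0.044,0.15,-0.436,0],[0.5,0.044,0.15,-0.436,0],[0.5,0.044,0.15,-0.436,0],[0.5,0.044,0.15,-0.436,0],[0.5,0.044,0.15,-0.436,0],[0.5,0.044,0.15,-0.436,0],[0.5,0.044,0.15,-0.436,0],[0.5,0.18,0.112,-0.638,0],[0.5,0.18,0.112,-0.638,0],[0.5,0.18,0.112,-0.638,0],[0.5,0.18,0.112,-0.638,0],[0.5,0.18,0.112,-0.638,0],[0.5,0.18,0.112,-0.638,0],[0.5,0.18,0.112,-0.638,0],[0.5,0.18,0.112,-0.638,0]])

```text
time_s: 30.8
position: [0.5314, 0.2003, 0.2625]
eef_rot: [-0.52, -0.472, 0.533, -0.471]
ft_force: [1.2, 0.1, -0.0]
grip_width: 0.0434
```

```bash
python3 log.py
python3 - <<'E'
from h import *
import pickle
s=read_state();print(np.abs(s['dq']).max())
im,d=eyes.get_image('wrist'); cv2.imwrite("pics/wrist9.png",im); pickle.dump({k:s[k] for k in('position','eef_rot')},open('s9.pkl','wb'))
s2=read_state();print(s['position'],s2['position'])
E
```

```text
30.8 q [ 0.306  0.271 -0.896  1.558  0.214  1.435 -0.716] p [0.5314 0.2003 0.2625] grip 0.0434 F [ 1.2  0.1 -0. ]
[[-0.015  0.994 -0.11 ]
 [-0.012 -0.11  -0.994]
 [-1.    -0.014  0.013]]
0.008884080040373513
[0.53142926 0.20031315 0.26248175] [0.53146338 0.20041912 0.26266475]
```

View pics/wrist9.png

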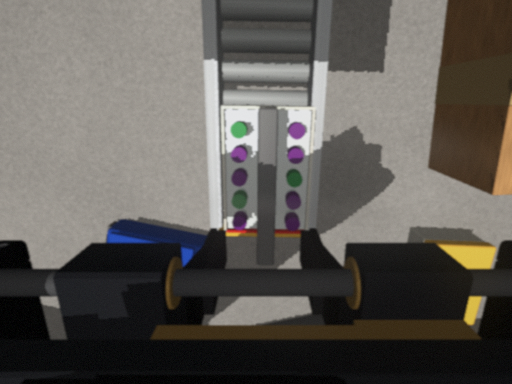

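Run:
```python
from h import *
import pickle
im=cv2.imread('pics/wrist9.png');cv2.imwrite('pics/k4.png',cv2.resize(im[95:275,210:330],None,fx=5,fy=3.3,interpolation=cv2.INTER_NEAREST))
s=pickle.load(open('s9.pkl','rb'))
P=lambda u,v,z:np.round(onz('wrist',u,v,z,s)*1000,1)
print(P(267.5,107.5,.178),P(266,264.5,.178)); print('yellow top',P(263,235.5,.087))
for v in (130,180,220):
    row=cv2.cvtColor(im,cv2.COLOR_BGR2GRAY)[v,250:286]; print(v,row.tolist())
```

```text
[542.4 276.4 178. ] [526.4 138.7 178. ]
yellow top [521.1 125.6  87. ]
130 [130, 138, 153, 181, 212, 225, 225, 201, 158, 127, 128, 133, 134, 132, 133, 132, 133, 132, 131, 127, 129, 129, 127, 127, 126, 119, 106, 104, 117, 126, 132, 130, 130, 130, 131, 129]
180 [123, 119, 124, 126, 122, 122, 116, 93, 72, 65, 64, 66, 64, 64, 66, 64, 64, 64, 66, 62, 65, 61, 66, 63, 64, 73, 97, 117, 122, 123, 123, 123, 120, 122, 124, 115]
220 [224, 226, 226, 225, 222, 209, 175, 120, 76, 60, 62, 65, 63, 59, 59, 63, 63, 61, 63, 63, 61, 62, 60, 61, 70, 95, 115, 119, 118, 119, 119, 116, 120, 109, 83, 54]
```

View pics/k4.png

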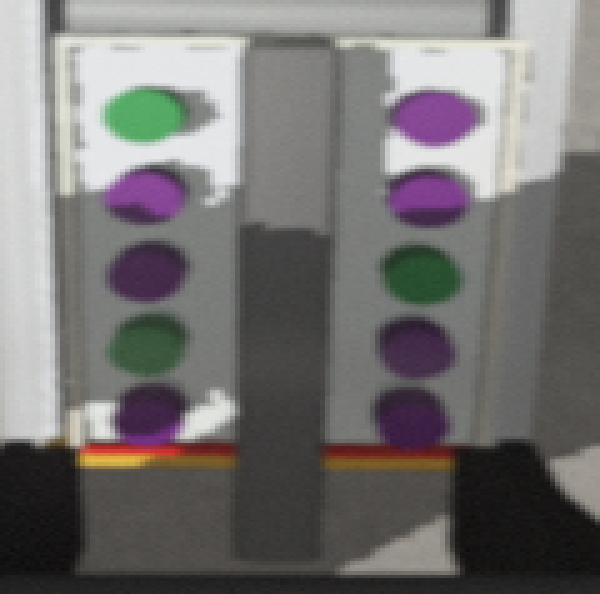

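send_rows(rows=[[0.5,0.04,0.0035,-0.0087,0],[0.5,0.08,0.0035,-0.0087,0],[0.5,0.109,0.0035,-0.0087,0],[0,0.109,0.0035,-0.0087,0],[0,0.109,0.0035,-0.0087,0],[0,0.109,0.0035,-0.0087,0],[0,0.109,0.0035,-0.0087,0],[0,0.109,0.0035,-0.0087,0],[0,0.109,0.0035,-0.0087,0],[0,0.109,0.0035,-0.0087,0]], grip_force=10)

```text
time_s: 31.85
position: [0.5341, 0.21, 0.1545]
eef_rot: [-0.52, -0.473, 0.532, -0.472]
ft_force: [2.0, -1.1, 8.5]
grip_width: 0.0158
```

```bash
python3 log.py
```

```text
31.85 q [ 0.263  0.361 -0.874  1.693  0.292  1.242 -0.787] p [0.5341 0.21   0.1545] grip 0.0158 F [ 2.  -1.1  8.5]
[[-0.013  0.994 -0.107]
 [-0.01  -0.107 -0.994]
 [-1.    -0.012  0.012]]
```

send_rows(rows=[[0,0,0,0.002,0],[0,0,0,0.004,0],[0,0,0,0.006,0],[0,0,0,0.006,0],[0,0,0,0.006,0]])

```text
time_s: 32.35
position: [0.5336, 0.2069, 0.1551]
eef_rot: [-0.521, -0.474, 0.53, -0.472]
ft_force: [2.4, 7.6, 6.1]
grip_width: 0.0163
```

```bash
python3 log.py
python3 - <<'E'
from h import *
im,d=eyes.get_image('side'); cv2.imwrite("pics/side10.png",im)
im2,d=eyes.get_image('scene'); cv2.imwrite("pics/scene10.png",im2)
a=cv2.resize(im[120:210,215:305],None,fx=5,fy=5,interpolation=cv2.INTER_CUBIC); b=cv2.resize(im2[150:240,285:355],None,fx=5,fy=5,interpolation=cv2.INTER_CUBIC)
cv2.imwrite('pics/k5.png',np.hstack([a[:,:440],b]))
E
```

```text
32.35 q [ 0.274  0.355 -0.876  1.699  0.286  1.237 -0.775] p [0.5336 0.2069 0.1551] grip 0.0163 F [2.4 7.6 6.1]
[[-0.012  0.994 -0.105]
 [-0.006 -0.105 -0.994]
 [-1.    -0.011  0.008]]
```

View pics/k5.png

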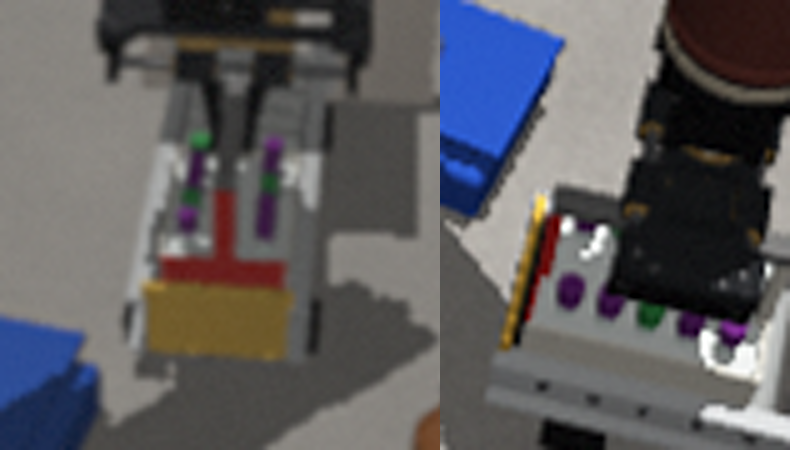

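send_rows(rows=[[0,0,0,0,0],[0,0,0,0,0],[0,-0.003,0,-0.001,0],[0,-0.01,0,-0.003,0],[0,-0.03,0,-0.004,0],[0,-0.06,0,-0.004,0],[0,-0.1,0,-0.004,0],[0,-0.14,0,-0.004,0],[0,-0.18,0,-0.004,0],[0,-0.19,0,-0.004,0],[0,-0.19,0,-0.004,0]], grip_force=45)

```text
time_s: 33.55
position: [0.5359, 0.2099, 0.3434]
eef_rot: [-0.519, -0.473, 0.532, -0.472]
ft_force: [-0.8, 0.1, -7.2]
grip_width: 0.0154
```

```bash
python3 log.py
python3 - <<'E'
from h import *
im,d=eyes.get_image('side'); cv2.imwrite("pics/side11.png",im)
im2,d=eyes.get_image('scene'); cv2.imwrite("pics/scene11.png",im2)
a=cv2.resize(im[60:210,190:340],None,fx=3,fy=3,interpolation=cv2.INTER_CUBIC); b=cv2.resize(im2[120:270,280:390],None,fx=3,fy=3,interpolation=cv2.INTER_CUBIC)
cv2.imwrite('pics/k6.png',np.hstack([a,b]))
E
```

```text
33.55 q [ 0.277  0.267 -0.905  1.398  0.209  1.595 -0.716] p [0.5359 0.2099 0.3434] grip 0.0154 F [-0.8  0.1 -7.2]
[[-0.015  0.994 -0.106]
 [-0.011 -0.106 -0.994]
 [-1.    -0.014  0.013]]
```

View pics/k6.png

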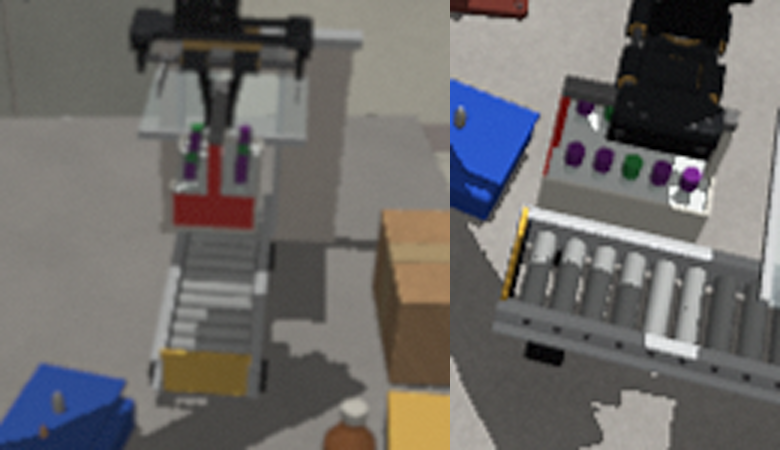

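send_rows(rows=[[0,0,0.002,0.02,0],[0,0.001,0.006,0.05,0.01],[0,0.001,0.01,0.09,0.02],[0,0.002,0.015,0.13,0.03],[0,0.002,0.02,0.17,0.04],[0,0.003,0.025,0.21,0.05],[0,0.003,0.03,0.25,0.06],[0,0.004,0.035,0.29,0.07],[0,0.004,0.039,0.33,0.08],[0,0.005,0.044,0.37,0.09],[0,0.005,0.048,0.41,0.094],[0,0.005,0.053,0.45,0.094],[0,0.006,0.058,0.49,0.094],[0,0.006,0.061,0.52,0.094],[0,0.006,0.063,0.545,0.094],[0,0.006,0.064,0.556,0.094],[0,0.006,0.064,0.556,0.094],[0,0.006,0.064,0.556,0.094]])

```text
time_s: 35.45
position: [0.5405, -0.348, 0.3418]
eef_rot: [-0.552, -0.434, 0.566, -0.432]
ft_force: [0.2, 0.3, -5.7]
grip_width: 0.0157
```

```bash
python3 log.py
python3 - <<'E'
from h import *
import pickle
s=read_state();print(np.abs(s['dq']).max())
im,d=eyes.get_image('side'); cv2.imwrite("pics/side12.png",im)
im2,d=eyes.get_image('scene'); cv2.imwrite("pics/scene12.png",im2)
s=read_state();im3,d=eyes.get_image('wrist'); cv2.imwrite("pics/wrist12.png",im3); pickle.dump({k:s[k] for k in('position','eef_rot')},open('s12.pkl','wb'))
a=cv2.resize(im[110:350,180:340],None,fx=2.5,fy=2.5,interpolation=cv2.INTER_CUBIC); b=cv2.resize(im2[90:290,100:260],None,fx=2.5,fy=3,interpolation=cv2.INTER_CUBIC)
cv2.imwrite('pics/k7.png',np.hstack([a,b]))
print(s['position'])
E
```

```text
35.45 q [ 0.904  0.35  -0.57   1.246  0.201  1.609  0.115] p [ 0.5405 -0.348   0.3418] grip 0.0157 F [ 0.2  0.3 -5.7]
[[-0.017  0.968 -0.25 ]
 [-0.009 -0.25  -0.968]
 [-1.    -0.015  0.013]]
0.018119205018437046
[ 0.54079761 -0.34764829  0.34283687]
```

View pics/k7.png

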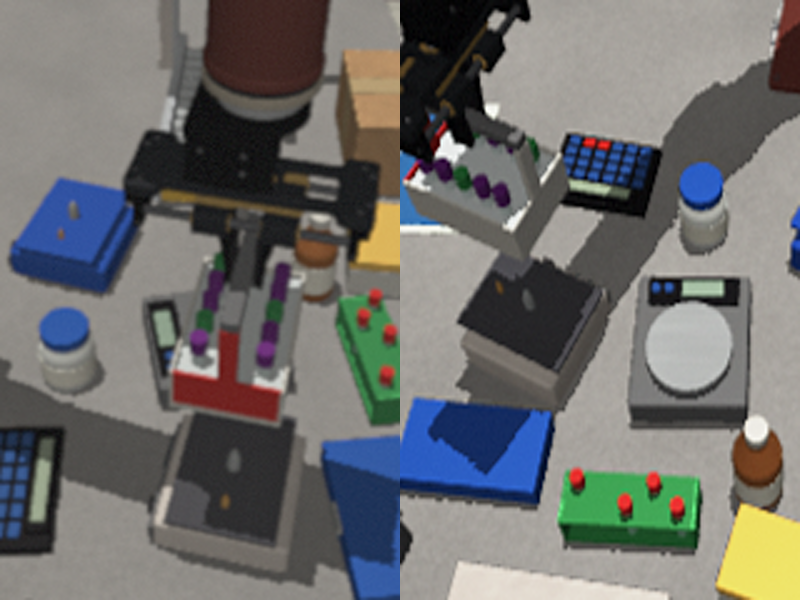

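View pics/wrist12.png

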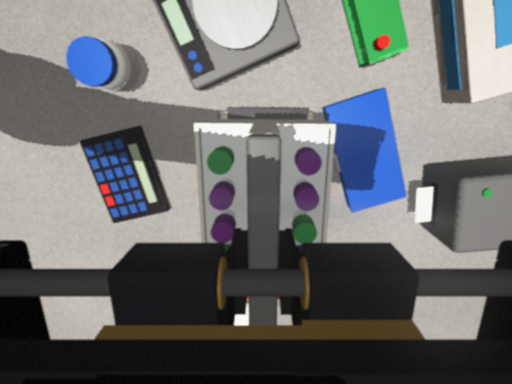

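Run:
```python
from h import *
import pickle
s=pickle.load(open('s12.pkl','rb'))
im=cv2.imread('pics/wrist12.png');cv2.imwrite('pics/k8.png',cv2.resize(im[100:330,190:340],None,fx=5,fy=2.6,interpolation=cv2.INTER_NEAREST))
Rm=R.from_quat(s['eef_rot']).as_matrix()
zt=s['position'][2]+.025
for u,v in ((263.5,136),(262,326)):
    p=onz('wrist',u,v,zt,s); print(p.round(4),'tool',(Rm.T@(p-s['position'])).round(4))
g=cv2.cvtColor(im,cv2.COLOR_BGR2GRAY)
for v in (145,160,190,220,322): print(v,g[v,240:290].tolist())
print(g[125:145,263].tolist(),g[310:340,262].tolist())
```

```text
[ 0.558  -0.2826  0.3678] tool [-0.0259  0.0002 -0.0669]
[ 0.5317 -0.3818  0.3678] tool [-0.0245 -0.0006  0.0357]
145 [155, 153, 157, 158, 154, 146, 126, 123, 130, 143, 155, 159, 160, 160, 160, 157, 160, 158, 158, 155, 157, 155, 155, 153, 156, 155, 155, 153, 154, 151, 150, 151, 150, 152, 151, 151, 147, 146, 129, 116, 113, 132, 151, 156, 160, 155, 155, 156, 157, 154]
160 [154, 154, 155, 151, 154, 146, 122, 91, 75, 76, 78, 79, 82, 80, 79, 80, 80, 79, 81, 79, 82, 81, 79, 83, 82, 81, 80, 81, 82, 80, 81, 79, 79, 80, 91, 108, 110, 101, 87, 82, 97, 129, 149, 153, 155, 155, 153, 155, 155, 154]
190 [152, 149, 151, 152, 149, 147, 126, 98, 75, 70, 72, 76, 78, 77, 76, 79, 76, 76, 75, 78, 76, 76, 77, 77, 77, 76, 79, 78, 77, 77, 77, 78, 78, 76, 78, 77, 74, 72, 70, 87, 120, 146, 151, 149, 153, 150, 150, 150, 150, 152]
220 [148, 150, 150, 150, 151, 148, 138, 109, 78, 70, 70, 77, 74, 75, 76, 75, 73, 75, 72, 74, 76, 73, 75, 75, 74, 76, 73, 78, 72, 77, 73, 75, 75, 76, 77, 72, 74, 70, 77, 106, 134, 146, 151, 148, 150, 148, 148, 146, 149, 149]
322 [248, 249, 248, 248, 248, 248, 249, 246, 207, 123, 72, 68, 71, 69, 69, 70, 70, 72, 71, 72, 70, 67, 71, 70, 69, 71, 68, 71, 68, 70, 70, 70, 70, 67, 67, 70, 104, 153, 175, 184, 180, 178, 182, 183, 182, 185, 187, 185, 183, 184]
[108, 106, 107, 107, 108, 105, 107, 112, 110, 85, 76, 97, 116, 131, 142, 150, 153, 154, 157, 155] [69, 71, 71, 71, 69, 70, 71, 69, 72, 69, 69, 70, 71, 71, 67, 66, 64, 64, 61, 64, 65, 65, 63, 62, 64, 64, 62, 63, 58, 43]
```

View pics/k8.png

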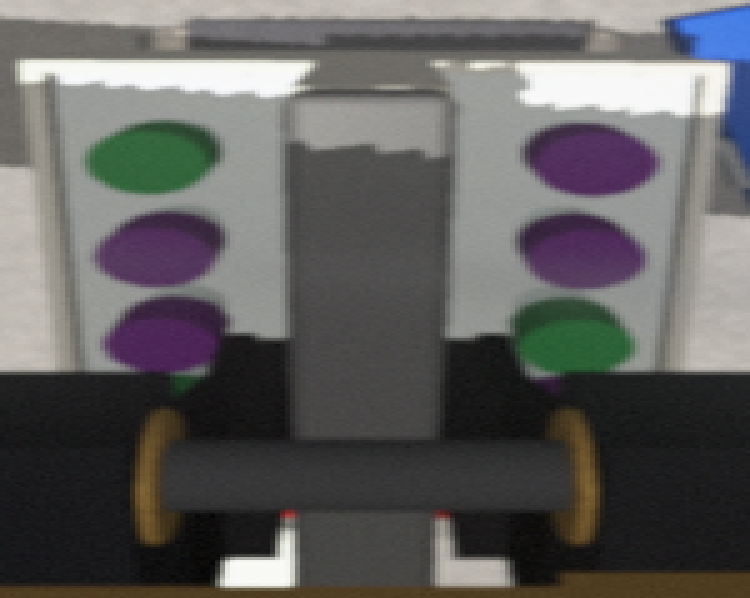

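Run:
```python
from h import *
import pickle
s=pickle.load(open('s12.pkl','rb'))
Rm=R.from_quat(s['eef_rot']).as_matrix();print(s['position'])
f=lambda x,y:(190+x/5-.5,100+y/2.6-.5)
for p in ((188,22),(594,24)): print('table corner',onz('wrist',*f(*p),.07,s).round(4))
for p in ((290,92),(450,92),(300,585),(434,585)): 
    q=onz('wrist',*f(*p),s['position'][2]+.0229,s); print('bar',q.round(4),(Rm.T@(q-s['position'])).round(4))
y=np.array([np.cos(np.radians(75)),np.sin(np.radians(75)),0]);print('desired far end of bar for centre at spindle', np.array([.5407,-.3505])+.07*y[:2])
```

```text
[ 0.54079761 -0.34764829  0.34283687]
table corner [ 0.5075 -0.2651  0.07  ]
table corner [ 0.6158 -0.294   0.07  ]
bar [ 0.5511 -0.2806  0.3657] [-0.0238 -0.007  -0.0672]
bar [ 0.565  -0.2841  0.3657] [-0.0239  0.0074 -0.0672]
bar [ 0.5248 -0.381   0.3657] [-0.0223 -0.0075  0.0366]
bar [ 0.5392 -0.3845  0.3657] [-0.0225  0.0073  0.0364]
desired far end of bar for centre at spindle [ 0.55881733 -0.28288519]
```

send_rows(rows=[[0,0.03,0.001,-0.0005,0],[0,0.07,0.002,-0.001,0],[0,0.11,0.0025,-0.0013,0],[0,0.135,0.003,-0.0016,0],[0,0.142,0.003,-0.0016,0],[0,0.142,0.003,-0.0016,0],[0,0.142,0.003,-0.0016,0]])

```text
time_s: 36.3
position: [0.5423, -0.3506, 0.2029]
eef_rot: [-0.553, -0.432, 0.566, -0.433]
ft_force: [0.8, -1.0, -5.1]
grip_width: 0.0157
```

```bash
python3 log.py
python3 - <<'E'
from h import *
import pickle
im,d=eyes.get_image('side'); cv2.imwrite("pics/side13.png",im)
im2,d=eyes.get_image('scene'); cv2.imwrite("pics/scene13.png",im2)
s=read_state();im3,d=eyes.get_image('wrist'); cv2.imwrite("pics/wrist13.png",im3); pickle.dump({k:s[k] for k in('position','eef_rot')},open('s13.pkl','wb'))
a=cv2.resize(im[230:350,210:320],None,fx=4,fy=4,interpolation=cv2.INTER_CUBIC); b=cv2.resize(im2[120:240,105:205],None,fx=3.4,fy=4,interpolation=cv2.INTER_CUBIC)
cv2.imwrite('pics/k9.png',np.hstack([a,b])); cv2.imwrite('pics/k10.png',cv2.resize(im3[80:330,180:350],None,fx=4.5,fy=2.3,interpolation=cv2.INTER_NEAREST))
print(s['position'])
E
```

```text
36.3 q [ 0.92   0.395 -0.562  1.473  0.229  1.344  0.085] p [ 0.5423 -0.3506  0.2029] grip 0.0157 F [ 0.8 -1.  -5.1]
[[-0.014  0.968 -0.251]
 [-0.012 -0.251 -0.968]
 [-1.    -0.01   0.015]]
[ 0.54229975 -0.35079035  0.20299886]
```

View pics/k9.png

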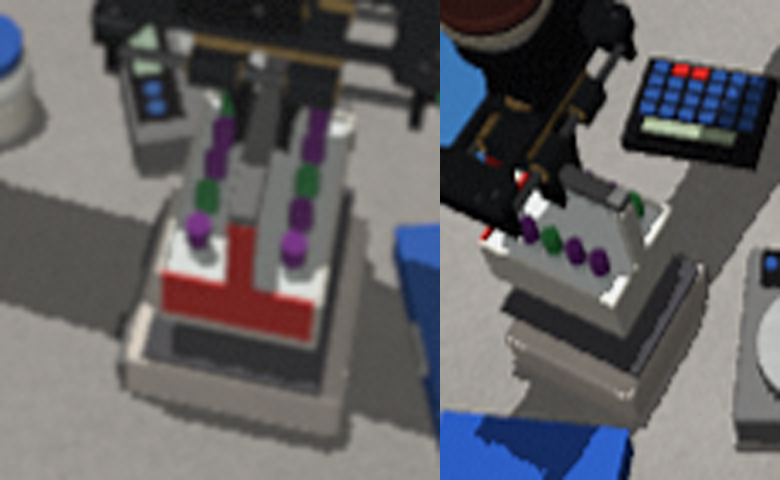

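View pics/k10.png

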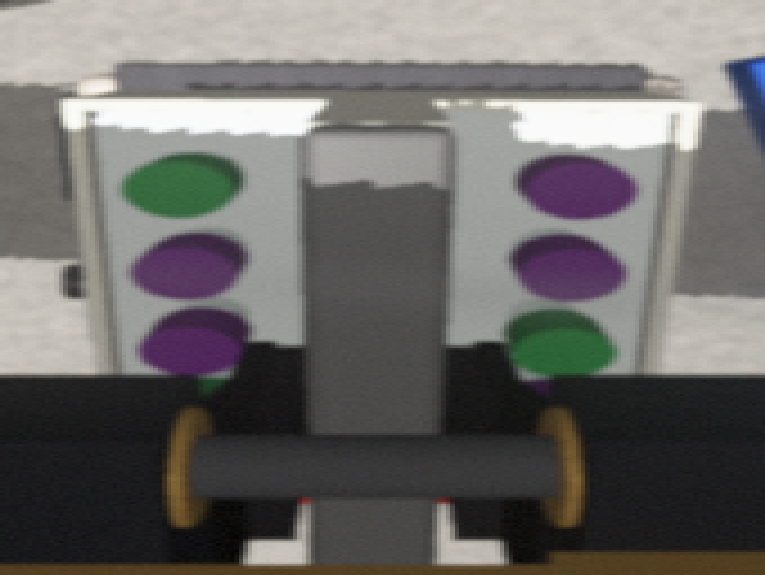

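Run:
```python
from h import *
import pickle
s=pickle.load(open('s13.pkl','rb'))
Rm=R.from_quat(s['eef_rot']).as_matrix()
f=lambda x,y:(180+x/4.5-.5,80+y/2.3-.5)
c=[onz('wrist',*f(*p),.07,s) for p in ((117,64),(645,66))]; print('table corners',np.round(c,4))
b=[onz('wrist',*f(*p),s['position'][2]+.0229,s) for p in ((308,127),(452,127),(312,565),(436,565))]
print('bar',np.round(b,4)); far=(b[0]+b[1])/2; near=(b[2]+b[3])/2; v=far-near;v/=np.linalg.norm(v);print('ang',np.degrees(np.arctan2(v[1],v[0])),'centre',(far-.07*v).round(4))
# relative to table far edge in same image: mid of table far edge + along
m=(c[0]+c[1])/2; e=c[1]-c[0]; n=np.array([-e[1],e[0],0])/np.linalg.norm(e); print('table ang',np.degrees(np.arctan2(n[1],n[0])),np.linalg.norm(e),'centre from edge',(m-.076*n).round(4))
print('pos',s['position'])
```

```text
table corners [[ 0.5081 -0.2639  0.07  ]
 [ 0.614  -0.2921  0.07  ]]
bar [[ 0.5529 -0.2836  0.2259]
 [ 0.5668 -0.2873  0.2259]
 [ 0.5256 -0.3844  0.2259]
 [ 0.5405 -0.3881  0.2259]]
ang 75.10058937525142 centre [ 0.5419 -0.3531  0.2259]
table ang 75.04825309864728 0.10966155692703622 centre from edge [ 0.5414 -0.3514  0.07  ]
pos [ 0.54229975 -0.35079035  0.20299886]
```

send_rows(rows=[[0,0,-0.0014,-0.0018,0],[0,0.006,-0.0014,-0.0019,0],[0,0.012,-0.0013,-0.002,0],[0,0.018,-0.0012,-0.0021,0],[0,0.018,-0.0012,-0.0021,0]])

```text
time_s: 36.95
position: [0.5396, -0.3482, 0.1812]
eef_rot: [-0.552, -0.434, 0.567, -0.431]
ft_force: [0.6, 0.3, -7.6]
grip_width: 0.0155
```

```bash
python3 log.py
```

```text
36.95 q [ 0.919  0.405 -0.56   1.505  0.235  1.308  0.078] p [ 0.5396 -0.3482  0.1812] grip 0.0155 F [ 0.6  0.3 -7.6]
[[-0.018  0.968 -0.251]
 [-0.01  -0.252 -0.968]
 [-1.    -0.015  0.014]]
```

send_rows(rows=[[0,0.003,0.0005,0,0],[0,0.006,0.0006,-0.0001,0],[0,0.008,0.0006,-0.0001,0],[0,0.008,0.0006,-0.0001,0]])

```text
time_s: 37.35
position: [0.5406, -0.3485, 0.1744]
eef_rot: [-0.552, -0.433, 0.566, -0.432]
ft_force: [-0.4, 0.5, -7.7]
grip_width: 0.0152
```

```bash
python3 log.py
```

```text
37.35 q [ 0.918  0.411 -0.559  1.513  0.239  1.295  0.075] p [ 0.5406 -0.3485  0.1744] grip 0.0152 F [-0.4  0.5 -7.7]
[[-0.017  0.968 -0.251]
 [-0.011 -0.251 -0.968]
 [-1.    -0.013  0.015]]
```

send_rows(rows=[[0,0.003,0,0,0],[0,0.006,0.0001,-0.0001,0],[0,0.008,0.0001,-0.0001,0],[0,0.01,0.0001,-0.0001,0],[0,0.01,0.0001,-0.0001,0]])

```text
time_s: 37.85
position: [0.5408, -0.3487, 0.1648]
eef_rot: [-0.552, -0.433, 0.566, -0.432]
ft_force: [-0.8, 0.6, -5.2]
grip_width: 0.0153
```

```bash
python3 log.py
python3 - <<'E'
from h import *
im,d=eyes.get_image('side'); cv2.imwrite("pics/side14.png",im)
im2,d=eyes.get_image('scene'); cv2.imwrite("pics/scene14.png",im2)
a=cv2.resize(im[230:350,210:320],None,fx=4,fy=4,interpolation=cv2.INTER_CUBIC); b=cv2.resize(im2[120:240,105:205],None,fx=3.4,fy=4,interpolation=cv2.INTER_CUBIC)
cv2.imwrite('pics/l1.png',np.hstack([a,b]))
E
```

```text
37.85 q [ 0.918  0.417 -0.557  1.524  0.243  1.277  0.071] p [ 0.5408 -0.3487  0.1648] grip 0.0153 F [-0.8  0.6 -5.2]
[[-0.016  0.968 -0.251]
 [-0.011 -0.251 -0.968]
 [-1.    -0.013  0.015]]
```

View pics/l1.png

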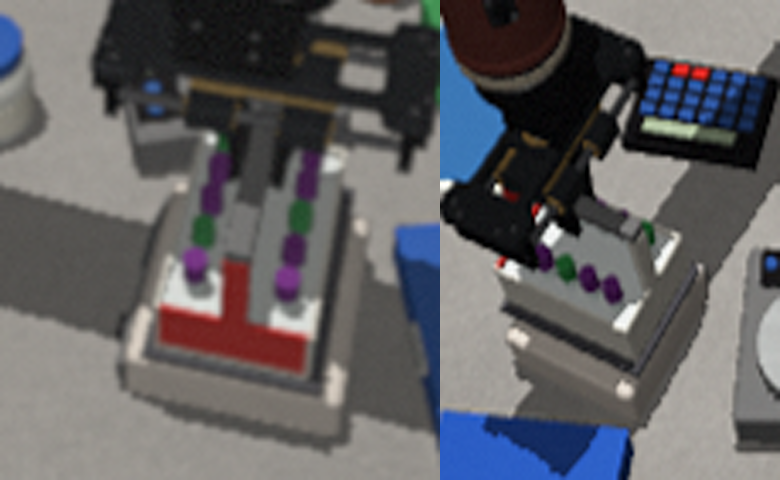

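Almost down; the weight is starting to come off. Lower gently until contact.

send_rows(rows=[[0,0.001,0,0,0],[0,0.002,0,0,0],[0,0.003,0,0,0],[0,0.003,0,0,0]])

```text
time_s: 38.35
position: [0.541, -0.3488, 0.1647]
eef_rot: [-0.552, -0.432, 0.566, -0.433]
ft_force: [-7.5, 4.0, 14.6]
grip_width: 0.0154
```

```bash
python3 log.py
```

```text
38.35 q [ 0.917  0.417 -0.558  1.525  0.244  1.275  0.07 ] p [ 0.541  -0.3488  0.1647] grip 0.0154 F [-7.5  4.  14.6]
[[-0.015  0.968 -0.251]
 [-0.013 -0.252 -0.968]
 [-1.    -0.011  0.016]]
```

send_rows(rows=[[0,-0.002,0,0,0],[0.2,-0.002,0,0,0],[0.5,-0.002,0,0,0],[0.5,-0.002,0,0,0],[0.5,-0.002,0,0,0],[0.5,-0.002,0,0,0],[0.5,-0.002,0,0,0]], grip_force=10)

```text
time_s: 39.05
position: [0.5408, -0.3486, 0.1637]
eef_rot: [-0.552, -0.433, 0.566, -0.432]
ft_force: [-0.1, 0.3, 0.0]
grip_width: 0.0421
```

```bash
python3 log.py
```

```text
39.05 q [ 0.917  0.418 -0.557  1.525  0.243  1.275  0.071] p [ 0.5408 -0.3486  0.1637] grip 0.0421 F [-0.1  0.3  0. ]
[[-0.016  0.968 -0.251]
 [-0.011 -0.251 -0.968]
 [-1.    -0.013  0.015]]
```

Released, with no residual force. Retreat straight up.

send_rows(rows=[[0.5,-0.02,0,0,0],[0.5,-0.05,-0.001,0.001,0],[0.5,-0.09,-0.001,0.001,0],[0.5,-0.14,-0.002,0.002,0],[0.5,-0.19,-0.003,0.003,0],[0.5,-0.2,-0.003,0.003,0],[0.5,-0.2,-0.003,0.003,0]])

```text
time_s: 39.75
position: [0.5412, -0.3487, 0.3661]
eef_rot: [-0.553, -0.432, 0.566, -0.434]
ft_force: [-0.5, 0.4, -0.4]
grip_width: 0.0435
```

```bash
python3 log.py
python3 - <<'E'
from h import *
import pickle
im,d=eyes.get_image('side'); cv2.imwrite("pics/side15.png",im)
im2,d2=eyes.get_image('scene'); cv2.imwrite("pics/scene15.png",im2)
s=read_state();im3,d3=eyes.get_image('wrist'); cv2.imwrite("pics/wrist15.png",im3); pickle.dump({k:s[k] for k in('position','eef_rot')},open('s15.pkl','wb'))
np.save('pics/wrist15.npy',d3)
a=cv2.resize(im[220:350,210:320],None,fx=4,fy=4,interpolation=cv2.INTER_CUBIC); b=cv2.resize(im2[110:240,105:205],None,fx=3.4,fy=4,interpolation=cv2.INTER_CUBIC)
cv2.imwrite('pics/l2.png',np.hstack([a,b]))
E
```

```text
39.75 q [ 0.897  0.348 -0.57   1.2    0.202  1.651  0.116] p [ 0.5412 -0.3487  0.3661] grip 0.0435 F [-0.5  0.4 -0.4]
[[-0.013  0.968 -0.251]
 [-0.013 -0.251 -0.968]
 [-1.    -0.009  0.016]]
```

View pics/l2.png

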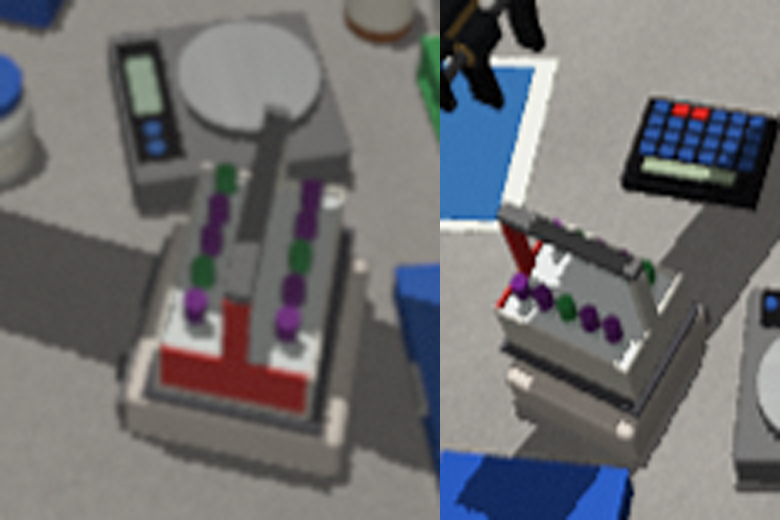

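View pics/wrist15.png

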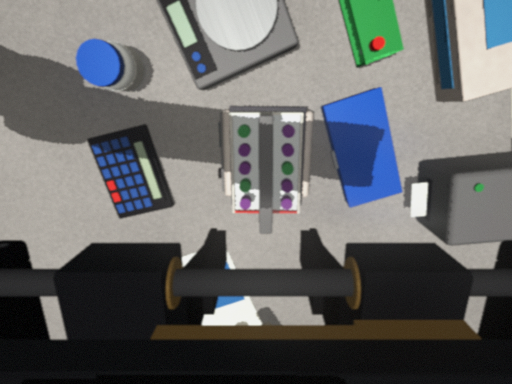

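View pics/scene15.png

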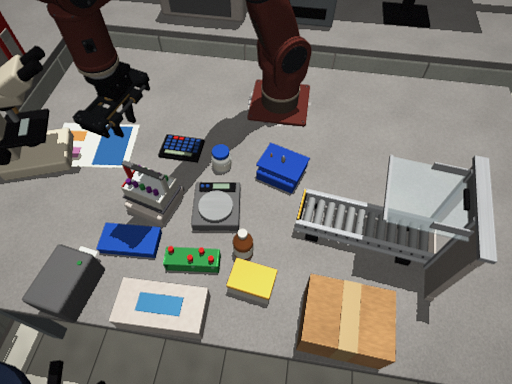

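Run:
```python
from h import *
import pickle
s=pickle.load(open('s15.pkl','rb'));d=np.load('pics/wrist15.npy')
for u,v in ((266,122),(266,160),(266,200),(266,226)):
    o,r=ray('wrist',u,v,s); print((o+r*np.median(d[v-1:v+2,u-1:u+2])).round(4))
b=[onz('wrist',u,v,.188,s) for u,v in ((266.5,115),(265.5,233))]; print(np.round(b,4),'centre',np.mean(b,0).round(4))
```

```text
[ 0.556  -0.2912  0.1882]
[ 0.5456 -0.3315  0.188 ]
[ 0.5338 -0.3775  0.1874]
[ 0.5257 -0.4094  0.1879]
[[ 0.5583 -0.2842  0.188 ]
 [ 0.5228 -0.4181  0.188 ]] centre [ 0.5405 -0.3512  0.188 ]
```

Bar top is at 0.188 m at both ends, which is the expected 70 + 118 mm. So the tote is flat and fully seated, centred on the spindle. Handing in.

```bash
python3 -c "
from plant import job
print(job.hand_in())"
```

```text
the job is handed in; nothing more can be done
None
```

The tote was rolled to the end stop, lifted off the rollers and lowered over the mixer's spindle and drive pin. It was then released, and the job was handed in at about 40 s.

- **Leaning the gripper:** the rows have no lean command. I got about 35° by commanding poses out of reach in free air, where the arm leaned as it approached them. I later brought the tool back to within about 1° of vertical the same way.
- **Rolling to the stop:** I gripped the bar near the red end under the hood and pulled the tote 186 mm along the lane until the stop pushed back with 6 N. After regripping upright at the bar's middle, I pressed it to the stop again (7.6 N) before lifting. The gripper stayed clear of the hood in the pictures.
- **Last checks:**
  - The bar top reads 187.4–188.2 mm along its length (188 expected), so the tote sits flat.
  - Its centre is at (0.5405, -0.351); the spindle was measured at (0.541, -0.351).
  - Just before lowering, the tote's yaw matched the table's within 0.1°.
  - The gripper is open and about 18 cm above the bar, and nothing else on the bench looks moved.
- **Disagreements:**
  - The side camera put the mixer about 4 mm off in y. I used the scene and wrist cameras, which agreed.
  - My first estimate of the stop was about 5 mm out along the lane; a wrist picture before the regrip corrected it.
  - Joint 2 read -0.381 once, against a stated limit of -0.38.

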